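# Set a shelf-bracket foot on its mark and start its wing bolt

## Robot

A 6-joint arm with a two-finger parallel gripper is mounted at the origin on the work surface. World frame = base frame: x ahead of the robot, y to its left, z up, the work surface at z = 0. Lengths are in m, angles in rad, forces in N, time in s.
With the tool pointing down it reaches from about 0.35 to 0.875 m from the base axis. Payload 4.2 kg.
Tool frame: the origin (TCP) lies on the centre line of the jaws, within the pads' length; the fingertips stand 14 mm ahead of it and the grasp point (between the pads) lies 5 mm behind it; z points along the fingers, y is the line along which they close (so a half turn about z gives the same grasp; the last joint's range is limited). The gripper opens to 85 mm and grips with 20 to 120 N. Pads are 22 mm wide; open, the fingers measure 114 mm over their backs; the gripper's body (76 mm by 85 mm) begins 54 mm behind the grasp point. The pads swing forward as they close: fully open they stand 13 mm farther back than shut.
Start: joints at [-1.058, 0.385, 0.008, 0, -1.194, -0.259], TCP at [0.157, -0.605, 0.245] pointing down, gripper open.
Joint ranges: [-3.14, 3.14], [-1.21, 2.06], [-1.07, 1.41], [-3.16, 2.05], [-2.99, -0.16], [-3.1, 3.1]. Speed limits (rad/s): [2.79, 2.79, 3.14, 3.14, 3.14, 3.14].

## Interface

Orientations are given as a rotation vector (axis times angle).
In Python, from rig import manip, eyes gives the robot as it stands.
- The arm moves only by the shell command python3 -m pendant 'ROWS' [FORCE]. ROWS is JSON, a list of rows, each an object of numbers: "claw": the closure, from 0 (fully open) to 1 (shut); "tx", "ty", "tz": the shift along the tool's x, y, z scaled (see below); "wx", "wy", "wz": the turn, a rotation vector about the tool's x, y, z scaled (see below). A call has 1 to 12 rows; each row shifts and turns the commanded pose from where the row before left it, along the tool's axes as they then stand; what a row does not reach is not made up. The controller multiplies each number of a shift by 0.025 m and each number of a turn by 0.08 rad. A row lasts 1/10 s, in which the tool goes at most 50 mm and 8.59 degrees, less where a joint would pass 70% of its speed; a pose out of reach is approached as far as the arm can. A call with a number of a shift or a turn outside -1 to 1 is refused whole. A call with a gripper value outside its range is refused whole. The fingers move at their own pace and stop on an object; FORCE is the grip in N (left out, the last holds). Time passes only in rows, so rows that do not move let the fingers close. It gives the time, the measured TCP pose, the force, the opening and the grip force at its end, in the units of the state.
- manip.get_state(): the state, without advancing time (a new reading comes with each control period).
- eyes.camera(name): name is "side" or "top"; returns a dict with "frame" (384x512x3 uint8, red, green, blue), "fov_y" (degrees; the focal length in pixels is half the picture's height over the tangent of half this angle, whatever the lens; pixels are square), "cx", "cy" (the principal point, pixels), "R" (3x3) and "t" (3): a world point X has camera coordinates R X + t. Camera axes: x right, y down, z forward; pixel columns grow to the right and rows downward; lengths in m; the calibration is good to about 2 mm. A picture is of the moment at which its call begins. There is no depth.
- manip.job_done(): hands the job in; it is judged then, once.
The state is a dict: "clock": time; "q": joint angles; "dq": joint speeds; "effort": joint torques, N m; "tcp_pos": TCP position; "ee_rot": TCP orientation; "force": force on the tool from outside, world axes, zero at the start; "wrist_torque": the same for the moment, N m; "opening": finger opening in m; "gripper_force": force on a finger pad.
Only numpy, scipy, OpenCV 4.12 (cv2) and the standard library are available. Lean on these libraries where they do the work, as an engineer would, in place of code of your own. Each camera call takes 0.05 s, during which the arm holds its last target. There are 200 camera calls.

## Task

On the aluminium shelf upright lying on the lab bench, swing the bracket foot's orange clamping lever open, slide the foot until its pointer is in line with the red tape mark (not the blue one) and swing the lever fully back to lock it. Then start the yellow wing bolt by feel: turn it backward (counter-clockwise, without any forward turning first) until it drops into the start of its thread, then turn it one turn forward from there. Finish still holding the wing between the fingers, with the bolt started but not run further down, and leave the two bottles, the wrench and the parts tray where they are.

Things in the scene. Friction and masses are not known exactly. Their poses are not given: they have to be found in the camera images.
- upright: Aluminium slotted profile, 80 wide (x) x 640 long (y) x 40 high, lying fixed on the bench. Origin: centre of its underside. Its y axis is its length, along which the foot slides.
- red_mark: Red tape line 5 mm wide, round the upright's upper face and sides: where the foot's pointer must come. Origin: middle of the tape on the upper face (40 mm above the bench); axes as the upright's. It may pass under the foot; its ends show at both edges of the upright.
- foot: White bracket foot: sole 66 x 240 x 14 mm lying on the upright. Origin: centre of the sole's underside; axes as the upright's. Along its y: clamping lever at -85 mm, stub at 0, threaded steel boss (44 mm across, top 73 mm above the bench) with the wing bolt at +85 mm. Unlocked it slides along y against about 7 N; locked it withstands over 25 N.
- foot_pointer (a point): Pointer of the bracket foot: tip of the small black arrow in the middle of the long edge of its white sole that faces the robot, 41 mm above the bench. In line with the red mark when both have the same y in the upright's frame.
- foot_stub (a point): Middle of the top edge of the foot's upright white stub: a plate 10 mm thick (x) x 56 mm long (y) x 50 mm high on the middle of the sole, its top 105 mm above the bench. It can be pinched across its thickness from above to slide the foot.
- lever (a joint): Clamping lever, rad, about a vertical axis at the foot's y = -85 mm, x = 0. 0 = locked, against its stop, arm pointing to -x of the upright; grows counter-clockwise seen from above; 1.6 = fully open, arm pointing to -y. The clamp lets go above about 1.05 and grips fully at 0. Stays where it is left; takes up to 0.5 N m (8 N at lever_grip).
- lever_grip (a point): Point on the orange lever's round arm (13 mm thick), 62 mm from its axis and 91 mm above the bench; the arm runs radially through it, from 30 to 84 mm from the axis at about this height.
- wing: Yellow wing of the bolt: a blade 56 long (its x) x 12 thick (its y) x 30 mm high. Origin: centre of its underside, on the bolt's vertical axis, about 107 mm above the bench at the start. It stands on a round hub 28 mm across and 12 mm high, below which is the steel shank.
- bolt (a joint): Turning angle of the bolt, rad; 0 when the blade lies along the upright's x axis. Grows clockwise seen from above = forward (screwing in); backward is counter-clockwise. Turns freely, no stops. Right-hand thread, 5 mm pitch. Starts within 0.3 of 0; how far backward the drop comes differs each time, 0.5 to 1.8 rad from the start.
- bolt_lift (a joint): Height of the bolt, m. It starts loose on the thread's end at +0.0035 to +0.0046 (0.15 kg, own weight). Turned backward it rises 5 mm a turn to +0.005, then falls to 0: the drop. A tight grip stops the fall until let go; fingers 15 to 17 mm apart turn it and let it fall. Past the drop it would climb again. Forward from the drop it sinks 5 mm a turn: one turn is -0.005. Play about 1 mm.
- reagent_bottle: Brown glass bottle with a blue cap, 72 mm across, 165 mm high; origin: centre of its base. Leave alone.
- soap_bottle: Green plastic bottle, 60 mm across, 140 mm high; origin: centre of its base. Leave alone.
- wrench: Steel wrench, 170 mm long, lying flat. Leave alone.
- parts_tray: White open tray of spare wing bolts, 110 x 150 x 28 mm; origin: centre of its underside. Leave alone.

How it is judged:
By the outcome, as a careful person would: the job done as asked, in the order asked, and still so for the second after the job is handed in, while the arm keeps its last pose, push and grip.
It also fails if it takes over 72 s, if anything falls off the work surface, if the arm or the gripper's body presses on something with over 40 N, if the wrist force passes 120 N, or if a joint passes its speed limit or range.

## Working session

There is one attempt and no reset: what is moved stays moved. The work goes in short steps, Python scripts to look and compute and a shell command to move; the robot and the scene stay as the last step left them, time stands still between calls to the robot, and variables do not carry over. Pictures are saved under pics/ and viewed, at most 10 in all, crops included, and the job is handed in when it is done.

```bash
ls; mkdir -p pics; python3 - <<'E'
from rig import manip, eyes
import cv2,numpy as np
s=manip.get_state();print({k:np.round(v,4) for k,v in s.items()})
fs=[]
for n in("top","side"):
    c=eyes.camera(n);print(n,c["fov_y"],c["cx"],c["cy"],np.round(c["R"],3).tolist(),np.round(c["t"],3), [k for k in c])
    cv2.imwrite(f"pics/{n}0.png",c["frame"][:,:,::-1]);np.savez(f"{n}0.npz",**c)
E
```

```text
pics
{'clock': np.float64(0.0), 'q': array([-1.0584e+00,  3.8560e-01,  6.6000e-03, -5.0000e-04, -1.1940e+00,
       -2.5860e-01]), 'dq': array([ 0.0011, -0.0008,  0.0005,  0.0015, -0.0003, -0.0008]), 'effort': array([ 1.20000e-03, -3.92288e+01,  1.88410e+01,  4.18650e+00,
       -4.60000e-03, -0.00000e+00]), 'tcp_pos': array([ 0.1568, -0.6044,  0.2442]), 'ee_rot': array([ 0.3973, -3.116 , -0.0034]), 'force': array([-0.0752,  0.255 ,  0.1581]), 'wrist_torque': array([ 0.0538, -0.0196, -0.0099]), 'gripper_force': np.float64(0.0), 'opening': np.float64(0.0853)}
top 55.35732721803426 252.3296569827736 186.5089422184438 [[0.007, -1.0, -0.025], [-0.991, -0.004, -0.13], [0.13, 0.026, -0.991]] [0.01  0.548 0.876] ['frame', 'fov_y', 'cx', 'cy', 'R', 't']
side 43.5766217566773 259.3421172729489 194.71456097555202 [[-0.853, -0.521, 0.012], [-0.356, 0.567, -0.743], [0.381, -0.638, -0.669]] [0.44  0.255 1.02 ] ['frame', 'fov_y', 'cx', 'cy', 'R', 't']
```

View pics/top0.png

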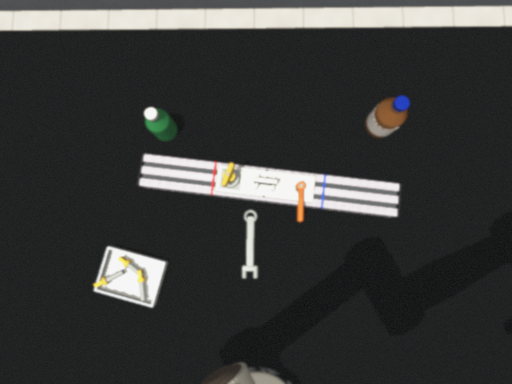

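View pics/side0.png

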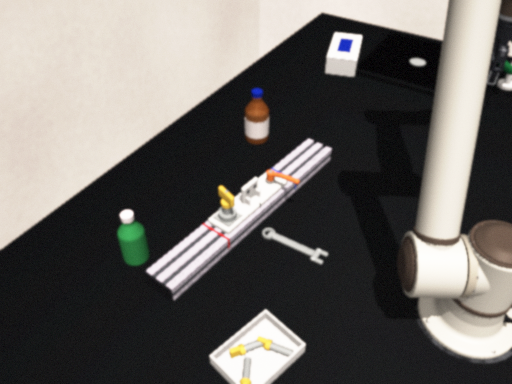

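Top view: the upright runs from about (142,170) to (398,200). The red mark is near (213,178) and the blue near (324,191). The lever is at (300,200), the stub at (266,181) and the wing at (229,175). The foot has to go left (+y).

```bash
cat > h.py <<'E'
import numpy as np,cv2
from rig import manip,eyes
def cam(n): return eyes.camera(n)
def ray(c,uv):
    H=c["frame"].shape[0];f=H/2/np.tan(np.radians(float(c["fov_y"]))/2)
    R=np.array(c["R"]);t=np.array(c["t"])
    d=R.T@np.array([(uv[0]-c["cx"])/f,(uv[1]-c["cy"])/f,1]);return -R.T@t,d
def onz(c,uv,z):
    o,d=ray(c,uv);return o+d*(z-o[2])/d[2]
def px(c,X):
    H=c["frame"].shape[0];f=H/2/np.tan(np.radians(float(c["fov_y"]))/2)
    p=np.array(c["R"])@np.array(X)+np.array(c["t"]);return np.array([c["cx"]+f*p[0]/p[2],c["cy"]+f*p[1]/p[2]])
def tri(a,ua,b,ub):
    o,d=ray(a,ua);p,e=ray(b,ub);s=np.linalg.lstsq(np.c_[d,-e],p-o,rcond=None)[0]
    A=o+d*s[0];B=p+e*s[1];return (A+B)/2,np.linalg.norm(A-B)
def mask(c,h0,h1,s0,v0,box=None):
    hsv=cv2.cvtColor(np.ascontiguousarray(c["frame"]),cv2.COLOR_RGB2HSV)
    if h0>h1: m=(hsv[...,0]>=h0)|(hsv[...,0]<=h1)
    else: m=(hsv[...,0]>=h0)&(hsv[...,0]<=h1)
    m&=(hsv[...,1]>=s0)&(hsv[...,2]>=v0)
    if box: k=np.zeros_like(m);k[box[1]:box[3],box[0]:box[2]]=1;m&=k
    return m
def blob(m):
    v,u=np.nonzero(m);return np.c_[u,v].astype(float)
E
python3 - <<'E'
from h import *
T={n:dict(np.load(n+"0.npz")) for n in("top","side")}
for n,b in(("top",(130,145,410,225)),("side",(140,130,340,300))):
    c=T[n]
    for nm,a in dict(red=(172,4,120,90),orange=(5,16,120,120),yellow=(20,34,120,120),blue=(105,130,120,90)).items():
        p=blob(mask(c,*a,b)); 
        if len(p): print(n,nm,len(p),p.mean(0).round(1),p.min(0),p.max(0), cv2.minAreaRect(p.astype(np.float32)))
c=T["top"]
g=cv2.cvtColor(c["frame"],cv2.COLOR_RGB2GRAY);m=np.zeros_like(g);m[145:225,130:410]=g[145:225,130:410]>70
m=cv2.morphologyEx(m,cv2.MORPH_CLOSE,np.ones((5,5)))
cs,_=cv2.findContours(m,0,2);k=max(cs,key=cv2.contourArea)
q=cv2.approxPolyDP(cv2.convexHull(k),6,True)[:,0];print(q.tolist())
for u in q:print(onz(c,u,.04).round(4))
a=c["frame"][150:225,135:405];b=T["side"]["frame"][140:300,145:340]
cv2.imwrite("pics/c1.png",cv2.vconcat([cv2.resize(a,(780,217),interpolation=2)[:,:,::-1],cv2.copyMakeBorder(cv2.resize(b,(460,377),interpolation=2)[:,:,::-1],0,0,0,320,0)]))
E
```

```text
top red 33 [213.5 175.5] [211. 161.] [216. 186.] ((213.719970703125, 173.45999145507812), (2.404163122177124, 25.314424514770508), 8.13010311126709)
top orange 210 [300.1 203.9] [297. 182.] [304. 221.] ((300.5, 201.5), (39.0, 7.0), 90.0)
top yellow 152 [228.8 174.6] [222. 162.] [234. 185.] ((229.5000457763672, 174.00001525878906), (10.6715669631958, 24.496097564697266), 14.03624439239502)
top blue 21 [323. 191.] [321. 174.] [325. 199.] ((322.9236755371094, 186.45388793945312), (2.15312123298645, 25.159618377685547), 4.573921203613281)
side red 41 [218.3 234. ] [202. 222.] [229. 246.] ((216.769287109375, 232.56512451171875), (34.799530029296875, 5.242976188659668), 41.496463775634766)
side orange 167 [280.1 176.7] [266. 169.] [299. 183.] ((282.493896484375, 176.05487060546875), (34.12334442138672, 11.0431547164917), 6.340191841125488)
side yellow 255 [225.5 197.5] [218. 185.] [233. 208.] ((226.1081085205078, 196.14865112304688), (24.331050872802734, 13.97391414642334), 80.53767395019531)
[[142, 155], [397, 182], [398, 215], [299, 222], [138, 185]]
[0.6266 0.2926 0.04  ]
[ 0.5599 -0.3431  0.04  ]
[ 0.4789 -0.342   0.04  ]
[ 0.4604 -0.1018  0.04  ]
[0.55   0.2991 0.04  ]
```

View pics/c1.png

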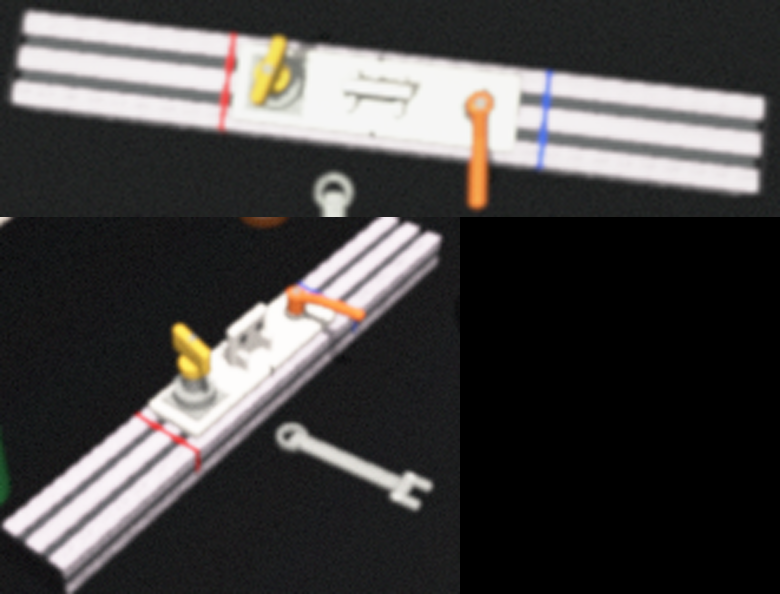

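The crop shows the pointer at about top px (263.8,196.0) and the lever hub at about (301.2,186). The red line runs from (216,162) to (211.8,195.3).

```bash
python3 - <<'E'
from h import *
T={n:dict(np.load(n+"0.npz")) for n in("top","side")}
c=T["top"];s=T["side"]
U=np.array
P=U([onz(c,u,.04)[:2] for u in((142,155),(397,182),(398,215),(138,185))])
y=(P[0]-P[1]+P[3]-P[2]);y/=np.linalg.norm(y);x=U([y[1],-y[0]]);o=P.mean(0)
print("th",np.arctan2(x[1],x[0]),"o",o)
up=lambda X:(U([x@(X[:2]-o),y@(X[:2]-o)])*1000).round(1)
for nm,u,z in(("red far",(216,162.1),.04),("red near",(211.8,195.3),.04),("ptr",(263.8,196),.041),("hub",(301.2,186),.1),("levertip",(300,220),.091)):
    X=onz(c,u,z);print(nm,X.round(4),up(X))
print("wing top",up(onz(c,(228.8,173.5),.137)),onz(c,(228.8,173.5),.137))
def tr(nm,a,b):
    X,e=tri(c,a,s,b);print(nm,X.round(4),up(X),'gap',round(e,4))
f=lambda u,v:(135+u/2.889,150+v/2.889)
g=lambda u,v:(145+u/460*195,140+(v-217)/377*160)
tr("ptr",f(372,133),g(271,370))
tr("redcornernear",f(222,131),g(198,452))
tr("redfar",f(234,35),g(138,414))
tr("leverhubtop",f(482,101),g(297,293))
tr("levertip",f(478,203),g(360,314))
tr("wing c",(228.8,174.6),(225.5,197.5))
E
```

```text
th -0.10747857086921754 o [ 0.55383878 -0.02336928]
red far [0.6087 0.1045 0.04  ] [ 40.9 133. ]
red near [0.5249 0.1133 0.04  ] [-43.4 132.7]
ptr [ 0.5237 -0.0157  0.041 ] [-30.8   4.4]
hub [ 0.5411 -0.1015  0.1   ] [ -4.3 -79.1]
levertip [ 0.4632 -0.099   0.091 ] [-82.  -84.9]
wing top [ 0.5 86.9] [0.56361378 0.06297409 0.137     ]
ptr [ 0.5233 -0.0154  0.046 ] [-31.2   4.6] gap 0.0006
redcornernear [0.5269 0.1146 0.0357] [-41.6 134.3] gap 0.0037
redfar [0.6095 0.105  0.037 ] [ 41.5 133.6] gap 0.0003
leverhubtop [ 0.5461 -0.1055  0.0791] [  1.1 -82.5] gap 0.0006
levertip [ 0.4638 -0.0995  0.0902] [-81.4 -85.4] gap 0.0025
wing c [0.5668 0.066  0.1125] [ 3.3 90.2] gap 0.0035
```

```bash
cat > g.py <<'E'
from h import *
from scipy.spatial.transform import Rotation as Ro
o=np.array([.5538,-.0234]);th=-.1075
X=np.array([np.cos(th),np.sin(th)]);Y=np.array([-X[1],X[0]])
def W(a,b): return o+X*a/1000+Y*b/1000   # upright mm -> world
def up(P): d=np.array(P[:2])-o;return np.array([X@d,Y@d])*1000
def rep(target=None,z=None,ydir=None):
    s=manip.get_state();R=Ro.from_rotvec(s["ee_rot"]).as_matrix();p=np.array(s["tcp_pos"])
    ya=np.arctan2(R[1,1],R[0,1])-th-np.pi/2
    print("t%.1f"%s["clock"],"up",up(p).round(1),"z%.4f"%p[2],"toolY-uprightY ang %.3f"%((ya+np.pi)%(2*np.pi)-np.pi),"toolz",R[:,2].round(3),"F",np.round(s["force"],1),"open%.4f"%s["opening"],"g%.0f"%s["gripper_force"],"q6 %.2f"%s["q"][5])
    if target is not None:
        if ydir is not None:
            d=(ydir-ya+np.pi/2)%np.pi-np.pi/2   # ccw world turn wanted, mod pi
            Rt=Ro.from_rotvec([0,0,d]).as_matrix()@R
            # make vertical
            yy=np.array([Rt[0,1],Rt[1,1],0]);yy/=np.linalg.norm(yy);Rt=np.c_[np.cross(yy,[0,0,-1]),yy,[0,0,-1]]
            print("turn units",(Ro.from_matrix(R.T@Rt).as_rotvec()/.08).round(2))
        else: Rt=R
        dp=np.r_[target,z]-p
        print("shift units (after turn)",(Rt.T@dp/.025).round(2))
E
python3 - <<'E'
from g import *
rep(W(-62,-82),.150,0)
E
```

```text
t0.1 up [-332.4 -620.3] z0.2443 toolY-uprightY ang 0.361 toolz [-0.001  0.002 -1.   ] F [ 0.1  0.6 -0.4] open0.0856 g0 q6 -0.26
turn units [ 0.02 -0.01  4.51]
shift units (after turn) [-10.81  21.53   3.77]
```

```bash
python3 -m pendant '[{"wz":0.9},{"wz":0.9},{"wz":0.9},{"wz":0.9},{"wz":0.9},{"tx":-0.5,"ty":1},{"tx":-0.5,"ty":1},{"tx":-0.5,"ty":1},{"tx":-0.5,"ty":1},{"tx":-0.5,"ty":1},{"tx":-0.5,"ty":1},{"tx":-0.5,"ty":1}]' 30; python3 -m pendant '[{"tx":-0.5,"ty":1},{"tx":-0.5,"ty":1},{"tx":-0.5,"ty":1},{"tx":-0.5,"ty":1},{"tx":-0.5,"ty":1},{"tx":-0.5,"ty":1},{"tx":-0.5,"ty":1},{"tx":-0.5,"ty":1},{"tx":-0.5,"ty":1},{"tx":-0.5,"ty":1},{"tx":-0.5,"ty":1},{}]'
python3 -c "
from g import *
rep(W(-62,-82),.150,0)"
```

```text
t0.1 up [-332.4 -620.3] z0.2443 toolY-uprightY ang 0.361 toolz [-0.001  0.002 -1.   ] F [ 0.1  0.6 -0.4] open0.0856 g0 q6 -0.26
turn units [ 0.02 -0.01  4.51]
shift units (after turn) [-10.81  21.53   3.77]$[0]: bad value
$[0]: bad value
```

```bash
python3 -m pendant '[{"claw":0,"wz":0.9}]' 30;  python3 -m pendant '[{"claw":0.0,"tx":0.0,"ty":0.0,"tz":0.0,"wx":0.0,"wy":0.0,"wz":0.9}]' 30; python3 -m pendant --help | head -20
```

```text
clock: 0.2
tcp_pos: [0.1568, -0.6046, 0.2446]
ee_rot: [0.282, -3.129, -0.002]
force: [-0.6, 0.6, 0.7]
opening: 0.0854
gripper_force: 0.0$[0]: bad value
invalid input: not JSON, or not a number
```

```bash
echo A; python3 -m pendant '[{"claw":0,"wz":0.9}]' 2>&1; echo B;  python3 -m pendant '[{"claw":0,"tx":0,"ty":0,"tz":0,"wx":0,"wy":0,"wz":0.9}]' 2>&1
```

```text
A
$[0]: bad value
B
clock: 0.3
tcp_pos: [0.1568, -0.6046, 0.2446]
ee_rot: [0.168, -3.137, -0.002]
force: [0.2, 1.0, 0.8]
opening: 0.0857
gripper_force: 0.0
```

```bash
python3 -m pendant '[{"claw":0,"tx":0,"ty":0,"tz":0,"wx":0,"wy":0,"wz":0.9},{"claw":0,"tx":0,"ty":0,"tz":0,"wx":0,"wy":0,"wz":0.9},{"claw":0,"tx":0,"ty":0,"tz":0,"wx":0,"wy":0,"wz":0.9},{"claw":0,"tx":-0.5,"ty":1,"tz":0.1,"wx":0,"wy":0,"wz":0},{"claw":0,"tx":-0.5,"ty":1,"tz":0.1,"wx":0,"wy":0,"wz":0},{"claw":0,"tx":-0.5,"ty":1,"tz":0.1,"wx":0,"wy":0,"wz":0},{"claw":0,"tx":-0.5,"ty":1,"tz":0.1,"wx":0,"wy":0,"wz":0},{"claw":0,"tx":-0.5,"ty":1,"tz":0.1,"wx":0,"wy":0,"wz":0},{"claw":0,"tx":-0.5,"ty":1,"tz":0.1,"wx":0,"wy":0,"wz":0},{"claw":0,"tx":-0.5,"ty":1,"tz":0.1,"wx":0,"wy":0,"wz":0},{"claw":0,"tx":-0.5,"ty":1,"tz":0.1,"wx":0,"wy":0,"wz":0},{"claw":0,"tx":-0.5,"ty":1,"tz":0.1,"wx":0,"wy":0,"wz":0}]' 30; python3 -m pendant '[{"claw":0,"tx":-0.5,"ty":1,"tz":0.1,"wx":0,"wy":0,"wz":0},{"claw":0,"tx":-0.5,"ty":1,"tz":0.1,"wx":0,"wy":0,"wz":0},{"claw":0,"tx":-0.5,"ty":1,"tz":0.1,"wx":0,"wy":0,"wz":0},{"claw":0,"tx":-0.5,"ty":1,"tz":0.1,"wx":0,"wy":0,"wz":0},{"claw":0,"tx":-0.5,"ty":1,"tz":0.1,"wx":0,"wy":0,"wz":0},{"claw":0,"tx":-0.5,"ty":1,"tz":0.1,"wx":0,"wy":0,"wz":0},{"claw":0,"tx":-0.5,"ty":1,"tz":0.1,"wx":0,"wy":0,"wz":0},{"claw":0,"tx":-0.5,"ty":1,"tz":0.1,"wx":0,"wy":0,"wz":0},{"claw":0,"tx":-0.5,"ty":1,"tz":0.1,"wx":0,"wy":0,"wz":0},{"claw":0,"tx":-0.5,"ty":1,"tz":0.1,"wx":0,"wy":0,"wz":0},{"claw":0,"tx":-0.5,"ty":1,"tz":0.1,"wx":0,"wy":0,"wz":0}]'
python3 -c "
from g import *
rep(W(-62,-82),.150,0)"
```

```text
clock: 1.5
tcp_pos: [0.2929, -0.3919, 0.2224]
ee_rot: [-0.167, -3.137, -0.001]
force: [-0.2, -0.0, 0.2]
opening: 0.085
gripper_force: 0.0
clock: 2.6
tcp_pos: [0.4587, -0.1332, 0.195]
ee_rot: [-0.167, -3.137, -0.0]
force: [0.8, -0.6, 0.6]
opening: 0.0858
gripper_force: 0.0
t2.6 up [ -82.7 -119.3] z0.1950 toolY-uprightY ang 0.001 toolz [-0.001  0.    -1.   ] F [ 0.8 -0.6  0.6] open0.0858 g0 q6 -1.74
turn units [ 0.   -0.01  0.02]
shift units (after turn) [-0.83  1.49  1.8 ]
```

```bash
python3 -m pendant '[{"claw":0,"tx":-0.4,"ty":0.7,"tz":0.6,"wx":0,"wy":0,"wz":0},{"claw":0,"tx":-0.4,"ty":0.7,"tz":0.6,"wx":0,"wy":0,"wz":0},{"claw":0,"tx":0,"ty":0,"tz":0.6,"wx":0,"wy":0,"wz":0},{"claw":0,"tx":0,"ty":0,"tz":0,"wx":0,"wy":0,"wz":0},{"claw":0,"tx":0,"ty":0,"tz":0,"wx":0,"wy":0,"wz":0}]'
python3 - <<'E'
from g import *
rep(W(-62,-82),.086,0)
c=cam("top");s=cam("side")
f=c["frame"][150:240,230:350];b=s["frame"][120:240,200:360]
cv2.imwrite("pics/a.png",cv2.hconcat([cv2.resize(f,(400,300),interpolation=2),cv2.resize(b,(400,300),interpolation=2)])[:,:,::-1])
E
```

```text
clock: 3.1
tcp_pos: [0.4819, -0.1017, 0.1502]
ee_rot: [-0.166, -3.136, 0.001]
force: [0.6, -0.6, 0.1]
opening: 0.0853
gripper_force: 0.0
t3.1 up [-63.  -85.6] z0.1502 toolY-uprightY ang 0.001 toolz [-0.001 -0.    -1.   ] F [ 0.6 -0.6  0.1] open0.0853 g0 q6 -1.80
turn units [-0.01 -0.01  0.02]
shift units (after turn) [-0.04  0.14  2.57]
```

View pics/a.png

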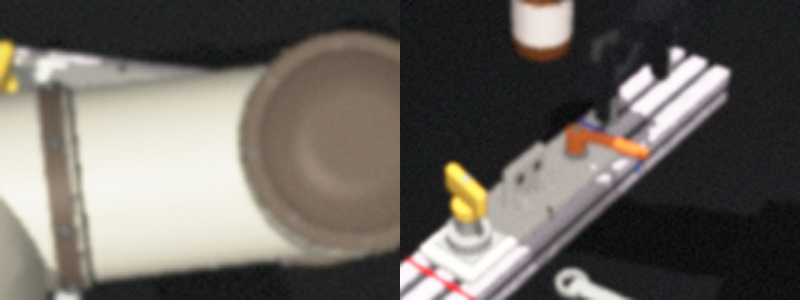

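Gripper (dark) is straddling above the lever arm. Descending and closing.

```bash
python3 -m pendant '[{"claw":0,"tx":0,"ty":0.1,"tz":0.8,"wx":0,"wy":0,"wz":0},{"claw":0.4,"tx":0,"ty":0,"tz":0.9,"wx":0,"wy":0,"wz":0},{"claw":0.8,"tx":0,"ty":0,"tz":0.9,"wx":0,"wy":0,"wz":0},{"claw":1,"tx":0,"ty":0,"tz":0,"wx":0,"wy":0,"wz":0},{"claw":1,"tx":0,"ty":0,"tz":0,"wx":0,"wy":0,"wz":0},{"claw":1,"tx":0,"ty":0,"tz":0,"wx":0,"wy":0,"wz":0},{"claw":1,"tx":0,"ty":0,"tz":0,"wx":0,"wy":0,"wz":0},{"claw":1,"tx":0,"ty":0,"tz":0,"wx":0,"wy":0,"wz":0}]' 20
python3 - <<'E'
from g import *
rep(W(-62,-82),.086,0)
E
```

```text
clock: 4.0
tcp_pos: [0.4835, -0.0991, 0.0867]
ee_rot: [0.165, 3.134, -0.0]
force: [-0.7, -0.2, 5.1]
opening: 0.0122
gripper_force: 19.6
t4.0 up [-61.8 -82.8] z0.0867 toolY-uprightY ang 0.003 toolz [ 0.003 -0.    -1.   ] F [-0.7 -0.2  5.1] open0.0122 g20 q6 -1.80
turn units [0.   0.04 0.03]
shift units (after turn) [0.01 0.03 0.03]
```

```bash
python3 -m pendant '[{"claw":1,"tx":0,"ty":-0.2,"tz":0,"wx":0,"wy":0,"wz":-1},{"claw":1,"tx":0,"ty":-0.2,"tz":0,"wx":0,"wy":0,"wz":-1},{"claw":1,"tx":0,"ty":-0.2,"tz":0,"wx":0,"wy":0,"wz":-1},{"claw":1,"tx":0,"ty":-0.2,"tz":0,"wx":0,"wy":0,"wz":-1},{"claw":1,"tx":0,"ty":-0.2,"tz":0,"wx":0,"wy":0,"wz":-1},{"claw":1,"tx":0,"ty":-0.2,"tz":0,"wx":0,"wy":0,"wz":-1},{"claw":1,"tx":0,"ty":-0.2,"tz":0,"wx":0,"wy":0,"wz":-1},{"claw":1,"tx":0,"ty":-0.2,"tz":0,"wx":0,"wy":0,"wz":-1},{"claw":1,"tx":0,"ty":0,"tz":0,"wx":0,"wy":0,"wz":0},{"claw":1,"tx":0,"ty":0,"tz":0,"wx":0,"wy":0,"wz":0}]' 20
python3 - <<'E'
from g import *
rep(W(-62*np.cos(.64),-83-62*np.sin(.64)),.086)
E
```

```text
clock: 5.0
tcp_pos: [0.4939, -0.1362, 0.0868]
ee_rot: [-0.829, 3.019, -0.002]
force: [5.4, 8.4, -1.0]
opening: 0.0123
gripper_force: 22.3
t5.0 up [ -47.5 -118.6] z0.0868 toolY-uprightY ang 0.643 toolz [ 0.011  0.001 -1.   ] F [ 5.4  8.4 -1. ] open0.0123 g22 q6 -1.08
shift units (after turn) [0.11 0.01 0.03]
```

```bash
python3 -m pendant '[{"claw":1,"tx":0.02,"ty":-0.2,"tz":0,"wx":0,"wy":0,"wz":-1},{"claw":1,"tx":0.02,"ty":-0.2,"tz":0,"wx":0,"wy":0,"wz":-1},{"claw":1,"tx":0.02,"ty":-0.2,"tz":0,"wx":0,"wy":0,"wz":-1},{"claw":1,"tx":0.02,"ty":-0.2,"tz":0,"wx":0,"wy":0,"wz":-1},{"claw":1,"tx":0.02,"ty":-0.2,"tz":0,"wx":0,"wy":0,"wz":-1},{"claw":1,"tx":0.02,"ty":-0.2,"tz":0,"wx":0,"wy":0,"wz":-1},{"claw":1,"tx":0.02,"ty":-0.2,"tz":0,"wx":0,"wy":0,"wz":-1},{"claw":1,"tx":0.02,"ty":-0.2,"tz":0,"wx":0,"wy":0,"wz":-1},{"claw":1,"tx":0.02,"ty":-0.2,"tz":0,"wx":0,"wy":0,"wz":-1},{"claw":1,"tx":0.02,"ty":-0.2,"tz":0,"wx":0,"wy":0,"wz":-1},{"claw":1,"tx":0.02,"ty":-0.2,"tz":0,"wx":0,"wy":0,"wz":-1},{"claw":1,"tx":0,"ty":0,"tz":0,"wx":0,"wy":0,"wz":0}]' 20
python3 - <<'E'
from g import *
rep(W(-62*np.cos(1.52),-83-62*np.sin(1.52)),.086)
E
```

```text
clock: 6.2
tcp_pos: [0.5324, -0.173, 0.0867]
ee_rot: [-2.037, 2.384, -0.007]
force: [3.7, 4.7, 1.3]
opening: 0.0123
gripper_force: 20.0
t6.2 up [  -5.3 -151. ] z0.0867 toolY-uprightY ang 1.522 toolz [ 0.008  0.001 -1.   ] F [3.7 4.7 1.3] open0.0123 g20 q6 -0.13
shift units (after turn) [-0.25 -0.07  0.03]
```

```bash
python3 -m pendant '[{"claw":0,"tx":0,"ty":0,"tz":0,"wx":0,"wy":0,"wz":0},{"claw":0,"tx":0,"ty":0,"tz":-0.4,"wx":0,"wy":0,"wz":0},{"claw":0,"tx":0,"ty":0,"tz":-1,"wx":0,"wy":0,"wz":-0.3},{"claw":0,"tx":0,"ty":0,"tz":-1,"wx":0,"wy":0,"wz":-0.3},{"claw":0,"tx":0,"ty":0,"tz":-0.6,"wx":0,"wy":0,"wz":0},{"claw":0,"tx":0,"ty":0,"tz":0,"wx":0,"wy":0,"wz":0}]' 20
python3 - <<'E'
from g import *
rep(W(0,2.5),.15,np.pi/2)
E
```

```text
clock: 6.8
tcp_pos: [0.5299, -0.1742, 0.1634]
ee_rot: [-2.095, 2.337, -0.007]
force: [0.6, -1.2, -0.3]
opening: 0.0852
gripper_force: 0.0
t6.8 up [  -7.6 -152.5] z0.1634 toolY-uprightY ang 1.569 toolz [ 0.005 -0.001 -1.   ] F [ 0.6 -1.2 -0.3] open0.0852 g0 q6 -0.08
turn units [-0.07 -0.   -0.02]
shift units (after turn) [-6.2  -0.3   0.54]
```

```bash
python3 -m pendant '[{"claw":0,"tx":-0.9,"ty":-0.04,"tz":0,"wx":0,"wy":0,"wz":0},{"claw":0,"tx":-0.9,"ty":-0.04,"tz":0,"wx":0,"wy":0,"wz":0},{"claw":0,"tx":-0.9,"ty":-0.04,"tz":0,"wx":0,"wy":0,"wz":0},{"claw":0,"tx":-0.9,"ty":-0.04,"tz":0,"wx":0,"wy":0,"wz":0},{"claw":0,"tx":-0.9,"ty":-0.04,"tz":0,"wx":0,"wy":0,"wz":0},{"claw":0,"tx":-0.9,"ty":-0.04,"tz":0,"wx":0,"wy":0,"wz":0},{"claw":0,"tx":-0.8,"ty":-0.04,"tz":0.5,"wx":0,"wy":0,"wz":0},{"claw":0,"tx":0,"ty":0,"tz":0.8,"wx":0,"wy":0,"wz":0},{"claw":0,"tx":0,"ty":0,"tz":0.9,"wx":0,"wy":0,"wz":0},{"claw":0,"tx":0,"ty":0,"tz":0.9,"wx":0,"wy":0,"wz":0},{"claw":0.5,"tx":0,"ty":0,"tz":0,"wx":0,"wy":0,"wz":0}]' 20
python3 - <<'E'
from g import *
rep(W(0,2.5),.085,np.pi/2)
E
```

```text
clock: 7.9
tcp_pos: [0.5494, -0.0211, 0.0791]
ee_rot: [2.091, -2.335, -0.008]
force: [0.0, 0.6, -1.3]
opening: 0.0732
gripper_force: 0.0
t7.9 up [-4.6  1.8] z0.0791 toolY-uprightY ang 1.568 toolz [-0.009 -0.001 -1.   ] F [ 0.   0.6 -1.3] open0.0732 g0 q6 -0.37
turn units [ 0.11 -0.03 -0.03]
shift units (after turn) [-0.03 -0.18 -0.24]
```

```bash
python3 -m pendant '[{"claw":0.5,"tx":0,"ty":-0.18,"tz":-0.2,"wx":0,"wy":0,"wz":0},{"claw":1,"tx":0,"ty":0,"tz":0,"wx":0,"wy":0,"wz":0},{"claw":1,"tx":0,"ty":0,"tz":0,"wx":0,"wy":0,"wz":0},{"claw":1,"tx":0,"ty":0,"tz":0,"wx":0,"wy":0,"wz":0},{"claw":1,"tx":0,"ty":0,"tz":0,"wx":0,"wy":0,"wz":0},{"claw":1,"tx":0,"ty":0,"tz":0,"wx":0,"wy":0,"wz":0},{"claw":1,"tx":0,"ty":0,"tz":0,"wx":0,"wy":0,"wz":0}]' 60
python3 - <<'E'
from g import *
rep(W(0,2.5),.085,np.pi/2)
E
```

```text
clock: 8.6
tcp_pos: [0.5535, -0.0211, 0.0884]
ee_rot: [2.091, -2.338, -0.007]
force: [-8.8, 3.7, 7.5]
opening: 0.0093
gripper_force: 61.5
t8.6 up [-0.5  2.3] z0.0884 toolY-uprightY ang 1.567 toolz [-0.007  0.    -1.   ] F [-8.8  3.7  7.5] open0.0093 g61 q6 -0.36
turn units [ 0.09 -0.01 -0.05]
shift units (after turn) [-0.01 -0.02  0.13]
```

```bash
python3 -m pendant '[{"claw":1,"tx":-0.3,"ty":0,"tz":0,"wx":0,"wy":0,"wz":0},{"claw":1,"tx":-0.5,"ty":0,"tz":0,"wx":0,"wy":0,"wz":0},{"claw":1,"tx":-0.5,"ty":0,"tz":0,"wx":0,"wy":0,"wz":0},{"claw":1,"tx":-0.5,"ty":0,"tz":0,"wx":0,"wy":0,"wz":0},{"claw":1,"tx":-0.5,"ty":0,"tz":0,"wx":0,"wy":0,"wz":0},{"claw":1,"tx":-0.5,"ty":0,"tz":0,"wx":0,"wy":0,"wz":0},{"claw":1,"tx":-0.5,"ty":0,"tz":0,"wx":0,"wy":0,"wz":0},{"claw":1,"tx":-0.5,"ty":0,"tz":0,"wx":0,"wy":0,"wz":0},{"claw":1,"tx":-0.5,"ty":0,"tz":0,"wx":0,"wy":0,"wz":0},{"claw":1,"tx":-0.5,"ty":0,"tz":0,"wx":0,"wy":0,"wz":0},{"claw":1,"tx":-0.2,"ty":0,"tz":0,"wx":0,"wy":0,"wz":0},{"claw":1,"tx":0,"ty":0,"tz":0,"wx":0,"wy":0,"wz":0}]' 60
python3 - <<'E'
from g import *
rep()
c=cam("top");s=cam("side");np.savez("s1.npz",**s)
f=c["frame"][150:220,180:280];b=s["frame"][180:280,170:290]
cv2.imwrite("pics/b.png",cv2.hconcat([cv2.resize(f,(280,196),interpolation=2)[:196],cv2.resize(b,(720,600),interpolation=2)[:196]])[:,:800,::-1]) if 0 else cv2.imwrite("pics/b.png",cv2.resize(b,(720,600),interpolation=2)[:,:,::-1])
cv2.imwrite("pics/bt.png",cv2.resize(f,(800,560),interpolation=2)[:,:,::-1])
E
```

```text
clock: 9.8
tcp_pos: [0.5681, 0.1033, 0.0884]
ee_rot: [2.093, -2.338, -0.005]
force: [-8.2, 2.8, 5.4]
opening: 0.0093
gripper_force: 61.3
t9.8 up [  0.6 127.5] z0.0884 toolY-uprightY ang 1.568 toolz [-0.005 -0.001 -1.   ] F [-8.2  2.8  5.4] open0.0093 g61 q6 -0.57
```

View pics/b.png

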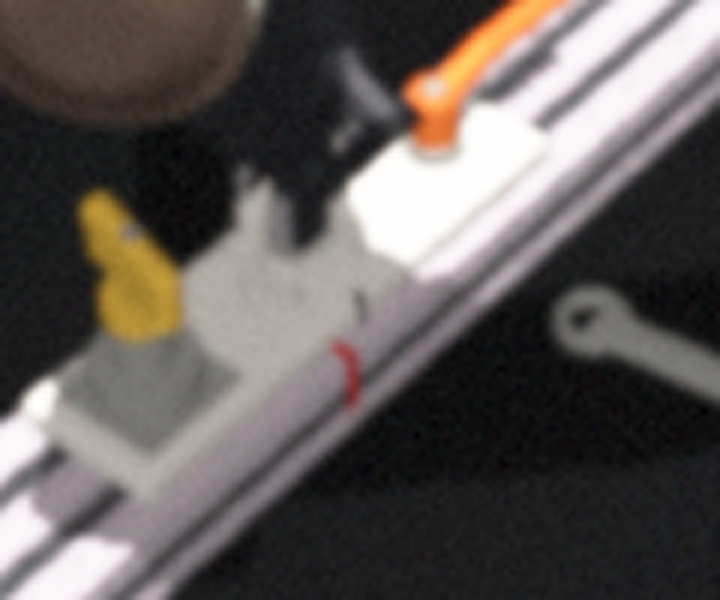

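```bash
python3 - <<'E'
from g import *
s=dict(np.load("s1.npz"))
F=lambda u,v:(170+u/6-.4,180+v/6-.4)
print("ptr tip",up(onz(s,F(364,318),.041)),up(onz(s,F(358,292),.041)))
print("red",up(onz(s,F(338,347),.04)),up(onz(s,F(352,355),.04)),up(onz(s,F(352,402),.006)))
# all red on side/top: assume x_up=-40 vertical plane
p=blob(mask(s,170,6,90,60,(215,230,240,255)));
print(len(p),p.min(0),p.max(0))
for v in np.unique(p[:,1]):
    u=p[p[:,1]==v,0].mean();O,d=ray(s,(u,v));
    # intersect plane X.(P-o)=-.040
    k=(-.040-X@(O[:2]-o))/(X@d[:2]);Q=O+k*d;z=onz(s,(u,v),.04);print(v,round(u,1),"side plane y",up(Q)[1].round(1),"z",Q[2].round(4),"| top",up(z).round(1))
g=cv2.cvtColor(s["frame"],cv2.COLOR_RGB2GRAY).astype(int);print(g[222:242,222:240])
E
```

```text
ptr tip [-30.8559615  119.40082143] [-19.83612127 110.02996738]
red [-32.28573542 136.83062165] [-39.30893932 136.68485727] [-34.54054804 132.73644958]
23 [226. 237.] [229. 247.]
237.0 226.5 side plane y 143.2 z 0.052 | top [-32.4 135. ]
238.0 227.0 side plane y 141.7 z 0.0473 | top [-35.4 136.7]
239.0 228.0 side plane y 138.4 z 0.0411 | top [-39.3 137.6]
240.0 228.5 side plane y 136.8 z 0.0364 | top [-42.3 139.3]
241.0 228.5 side plane y 137.0 z 0.0331 | top [-44.3 141.7]
242.0 228.5 side plane y 137.2 z 0.0297 | top [-46.3 144.1]
243.0 228.5 side plane y 137.3 z 0.0264 | top [-48.3 146.5]
244.0 228.5 side plane y 137.5 z 0.0231 | top [-50.3 148.8]
245.0 228.5 side plane y 137.6 z 0.0197 | top [-52.3 151.2]
246.0 228.5 side plane y 137.8 z 0.0163 | top [-54.3 153.5]
247.0 228.0 side plane y 139.7 z 0.0145 | top [-55.4 156.6]
[[154 160 166 170 172 171 169 166 168 178 193 200 218 236 245 251 251 246]
 [167 168 170 170 171 172 175 170 172 173 177 177 185 199 219 233 236 229]
 [172 170 172 170 172 174 170 173 172 173 176 175 175 180 184 194 205 216]
 [171 172 171 173 174 174 176 172 172
[... 538 characters left out ...]
144 146 137 135 129 123]
 [175 174 173 171 170 164 159 139 122 134 144 146 147 138 134 129 119 112]
 [175 173 175 169 163 156 152 142 135 140 143 140 138 134 130 119 111  86]
 [176 175 167 160 155 150 147 143 144 143 141 134 132 125 115 103  87  77]
 [173 165 156 145 135 139 140 142 146 138 138 134 126 117  97  80  71  81]
 [168 158 150 132 115 116 127 135 139 135 134 125 113  97  80  76  85 104]
 [158 152 139 126 104 100 105 119 128 130 123 112 100  76  72  91 105 117]
 [149 143 141 136 120 100  92 105 125 125 117  99  83  79  93 108 120 120]
 [146 144 144 142 134 110  90  98 110 112  99  79  77  96 114 123 119 108]
 [141 145 145 140 134 117  91  91 101  92  79  78  93 114 125 121 111  83]]
```

View pics/bt.png

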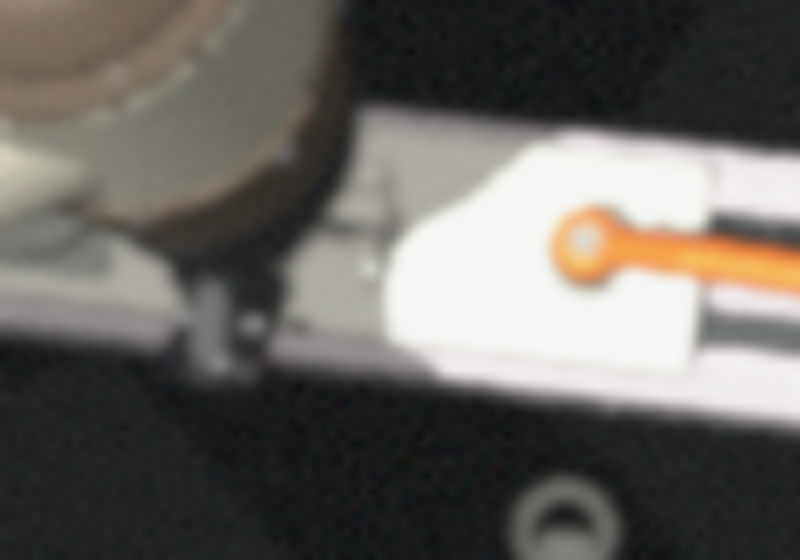

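The side view puts the pointer tip at about px (230.4,234) and the red tape at about col 228.5 on the edge. I'll compare how far the foot moved across features in both views.

```bash
python3 - <<'E'
from g import *
s0=dict(np.load("side0.npz"));c0=dict(np.load("top0.npz"));s=dict(np.load("s1.npz"))
print("hub top",up(onz(c0,(301.2,186),.1)),up(onz(c0,(253.1,180),.1)))
for n,q in(("a",s0),("b",s)):
    p=blob(mask(q,20,34,120,100,(140,170,340,300)));print(n,"yellow",p.mean(0),up(onz(q,p.mean(0),.115)))
def xplane(q,uv,x):
    O,d=ray(q,uv);k=(x-X@(O[:2]-o))/(X@d[:2]);Q=O+k*d;return up(Q)[1].round(1),Q[2].round(4)
for uv in((230,228),(230.2,231),(230.4,234)):print("ptr now",xplane(s,uv,-.033))
g=cv2.cvtColor(s0["frame"],cv2.COLOR_RGB2GRAY).astype(int)
print(g[195:215,250:272])
for uv in((228.5,240),(228.5,243),(228.5,246)):print("red",xplane(s,uv,-.040))
E
```

```text
hub top [ -4.25665875 -79.06081969] [-2.65475494 32.91862913]
a yellow [225.33460076 197.31939163] [ 3.79802765 92.745074  ]
b yellow [193.05725191 224.17557252] [  2.32391424 202.64106267]
ptr now (np.float64(122.0), np.float64(0.0601))
ptr now (np.float64(121.8), np.float64(0.0498))
ptr now (np.float64(121.5), np.float64(0.0394))
[[183 187 190 201 213 223 223 213 209 222 241 251 253 253 253 253 253 253
  252 249 241 229]
 [193 197 213 229 240 245 246 239 233 236 246 251 253 253 253 253 253 252
  248 239 222 215]
 [217 224 237 247 250 252 252 250 249 248 251 253 253 253 253 253 252 249
  237 220 210 223]
 [239 243 249 251 253 253 253 253 252 252 253 253 253 253 253 251 248 238
  220 212 222 233]
 [246 249 252 253 253 253 253 253 253 253 253 253 253 252 251 246 235 218
  209 219 233 239]
 [243 251 253 253 253 253 253 253 253 253 253 253 252 250 245 233 217 210
  221 232 237 236]
 [241 251 253 253 253 253 253 253 253 252 252 252 250 243 230 218 220 225
  233 238 234 219]
 [240 251 253 253 253 253 253 253 251 247 245 247 241 226 214 220 232 239
  239 233 211 186]
 [240 251 253 253 253 
[... 526 characters left out ...]
  90 108]
 [253 253 252 249 240 227 218 222 234 239 239 231 217 186 163 152 136 113
   92  89 111 138]
 [253 251 248 238 222 213 223 235 240 241 235 218 183 158 146 134 112  90
   92 108 133 149]
 [251 247 237 219 207 220 235 241 242 235 220 184 153 139 131 111  93  92
  110 135 146 140]
 [247 234 218 206 215 231 240 242 235 222 185 155 132 118 102  93  95 110
  131 141 137 108]
 [233 218 212 218 233 238 240 233 215 183 155 137 117 100  91 105 121 135
  137 133 106  77]
 [219 216 227 235 238 236 227 205 176 152 137 113  94  90 103 128 139 143
  127 109  72  45]]
red (np.float64(136.8), np.float64(0.0364))
red (np.float64(137.3), np.float64(0.0264))
red (np.float64(137.8), np.float64(0.0163))
```

The foot slipped in the grip and moved only about 112 of 125 mm. About 15.5 mm remain; I'll grip harder and go slower.

```bash
python3 -m pendant '[{"claw":1,"tx":0,"ty":0,"tz":0,"wx":0,"wy":0,"wz":0},{"claw":1,"tx":0,"ty":0,"tz":0,"wx":0,"wy":0,"wz":0},{"claw":1,"tx":-0.1,"ty":0,"tz":0,"wx":0,"wy":0,"wz":0},{"claw":1,"tx":-0.1,"ty":0,"tz":0,"wx":0,"wy":0,"wz":0},{"claw":1,"tx":-0.1,"ty":0,"tz":0,"wx":0,"wy":0,"wz":0},{"claw":1,"tx":-0.1,"ty":0,"tz":0,"wx":0,"wy":0,"wz":0},{"claw":1,"tx":-0.1,"ty":0,"tz":0,"wx":0,"wy":0,"wz":0},{"claw":1,"tx":-0.1,"ty":0,"tz":0,"wx":0,"wy":0,"wz":0},{"claw":1,"tx":0,"ty":0,"tz":0,"wx":0,"wy":0,"wz":0},{"claw":1,"tx":0,"ty":0,"tz":0,"wx":0,"wy":0,"wz":0}]' 110
cat >> g.py <<'E'
def xplane(q,uv,x):
    O,d=ray(q,uv);k=(x-X@(O[:2]-o))/(X@d[:2]);Q=O+k*d;return up(Q)[1].round(1),Q[2].round(4)
def ptr(n=4):
    Q=[cam("side") for _ in range(n)];s=Q[0];fr=np.mean([q["frame"].astype(float) for q in Q],0)
    def samp(ch,x,z,ys):
        m=np.array([px(s,np.r_[W(x,y),z]) for y in ys],np.float32)
        return cv2.remap(ch.astype(np.float32),m[:,:1],m[:,1:],1)[:,0]
    ys=np.arange(100,170,.5);g=fr.mean(2);red=fr[...,0]-fr[...,1]
    out=[]
    for z in (.018,.024,.03,.035):
        r=np.clip(samp(red,-40,z,ys)-15,0,None);out.append((r@ys/r.sum()).round(1))
    print("red y",out)
    for z in (.042,.045,.048,.051):
        a=samp(g,-33,z,ys);b=cv2.medianBlur(a.reshape(1,-1).astype(np.float32),5).ravel();
        k=np.convolve(a,np.ones(41)/41,'same')-a;k[:25]=0;k[-25:]=0;i=k.argmax();w=slice(max(i-8,0),i+9);q=np.clip(k[w],0,None);print("ptr z",z,(q@ys[w]/q.sum()).round(1),"depth",k[i].round(0))
    return s,fr
E
python3 - <<'E'
from g import *
rep(); s,fr=ptr()
b=fr[190:270,180:276].astype(np.uint8);cv2.imwrite("pics/d.png",cv2.resize(b,(720,600),interpolation=2)[:,:,::-1])
E
```

```text
clock: 10.9
tcp_pos: [0.5696, 0.1166, 0.0885]
ee_rot: [2.091, -2.337, -0.003]
force: [-6.3, -3.3, 7.1]
opening: 0.0084
gripper_force: 107.8
t10.9 up [  0.7 140.8] z0.0885 toolY-uprightY ang 1.567 toolz [-0.006 -0.002 -1.   ] F [-6.3 -3.3  7.1] open0.0084 g108 q6 -0.59
red y [np.float64(137.7), np.float64(137.7), np.float64(137.7), np.float64(137.8)]
ptr z 0.042 136.8 depth 26.0
ptr z 0.045 137.1 depth 21.0
ptr z 0.048 136.6 depth 20.0
ptr z 0.051 136.3 depth 23.0
```

View pics/d.png

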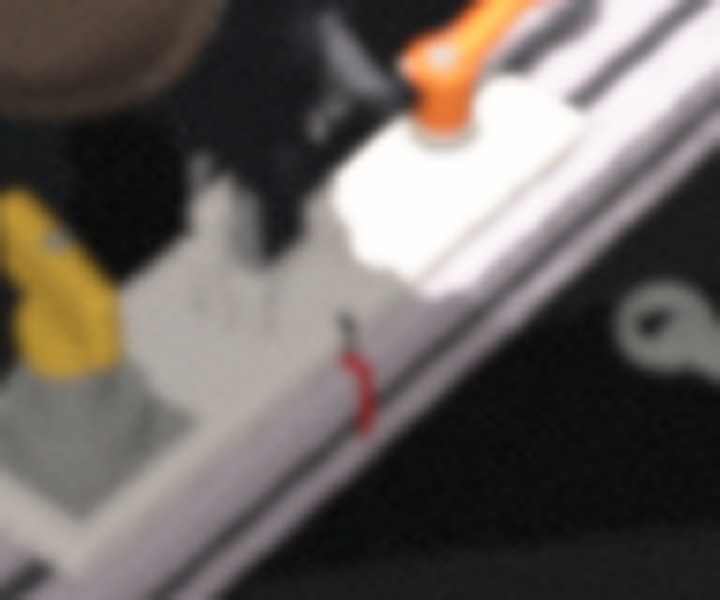

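Crop: the arrow tip at about (350,345) sits directly on the start of the red tape (350,352), so it is aligned within about 1 mm. Next I release and go back over the lever.

```bash
python3 -m pendant '[{"claw":0.5,"tx":0,"ty":0,"tz":0,"wx":0,"wy":0,"wz":0},{"claw":0.3,"tx":0,"ty":0,"tz":0,"wx":0,"wy":0,"wz":0},{"claw":0.3,"tx":0,"ty":0,"tz":-0.8,"wx":0,"wy":0,"wz":0},{"claw":0.3,"tx":0,"ty":0,"tz":-1,"wx":0,"wy":0,"wz":0},{"claw":0.3,"tx":0,"ty":0,"tz":-1,"wx":0,"wy":0,"wz":0},{"claw":0.3,"tx":0.9,"ty":0,"tz":0,"wx":0,"wy":0,"wz":0},{"claw":0.3,"tx":0.9,"ty":0,"tz":0,"wx":0,"wy":0,"wz":0},{"claw":0.3,"tx":0.9,"ty":0,"tz":0,"wx":0,"wy":0,"wz":0},{"claw":0.3,"tx":0.9,"ty":0,"tz":0,"wx":0,"wy":0,"wz":0},{"claw":0.3,"tx":0.9,"ty":0,"tz":0,"wx":0,"wy":0,"wz":0},{"claw":0.3,"tx":0.9,"ty":0,"tz":0,"wx":0,"wy":0,"wz":0},{"claw":0.3,"tx":0.9,"ty":0,"tz":0,"wx":0,"wy":0,"wz":0}]' 20
python3 -m pendant '[{"claw":0.3,"tx":0,"ty":0,"tz":0,"wx":0,"wy":0,"wz":0},{"claw":0.3,"tx":0,"ty":0,"tz":0,"wx":0,"wy":0,"wz":0}]' | tail -1
python3 - <<'E'
from g import *
rep(W(-3.1,-19),.086,np.pi/2-.05); s,fr=ptr(); c=cam("top");np.savez("t2.npz",**c);np.savez("s2.npz",**s)
for q,n in((c,"t"),(s,"s")):
    p=blob(mask(q,5,16,120,120,(150,120,330,260)));print(n,len(p),p.min(0),p.max(0))
    pts=p[np.argsort(p[:,0])]
    print([ (int(u),p[p[:,0]==u,1].mean().round(1)) for u in np.unique(p[:,0])][::4])
E
```

```text
clock: 12.3
tcp_pos: [0.5556, -0.039, 0.1582]
ee_rot: [-2.097, 2.338, -0.001]
force: [0.0, 0.1, 0.2]
opening: 0.0601
gripper_force: 0.0
gripper_force: 0.0
t12.5 up [  3.4 -14.8] z0.1581 toolY-uprightY ang 1.569 toolz [ 0.001  0.    -1.   ] F [ 0.8 -0.4 -0. ] open0.0597 g0 q6 -0.33
turn units [-0.01  0.    0.6 ]
shift units (after turn) [0.18 0.25 2.88]
red y [np.float64(137.6), np.float64(137.7), np.float64(137.6), np.float64(137.5)]
ptr z 0.042 137.2 depth 40.0
ptr z 0.045 137.8 depth 31.0
ptr z 0.048 137.0 depth 31.0
ptr z 0.051 136.3 depth 40.0
t 72 [245. 179.] [265. 183.]
[(245, np.float64(182.5)), (249, np.float64(182.0)), (253, np.float64(181.0)), (257, np.float64(180.5)), (261, np.float64(181.0)), (265, np.float64(182.5))]
s 205 [235. 178.] [260. 207.]
[(235, np.float64(201.0)), (239, np.float64(202.2)), (243, np.float64(194.5)), (247, np.float64(190.0)), (251, np.float64(186.5)), (255, np.float64(183.0)), (259, np.float64(180.5))]
```

```bash
python3 -m pendant '[{"claw":0.3,"tx":0.18,"ty":0.25,"tz":0.3,"wx":0,"wy":0,"wz":0.6},{"claw":0.3,"tx":0,"ty":0,"tz":0.9,"wx":0,"wy":0,"wz":0},{"claw":0.3,"tx":0,"ty":0,"tz":0.9,"wx":0,"wy":0,"wz":0},{"claw":0.4,"tx":0,"ty":0,"tz":0.8,"wx":0,"wy":0,"wz":0},{"claw":0.82,"tx":0,"ty":0,"tz":0,"wx":0,"wy":0,"wz":0},{"claw":0.82,"tx":0,"ty":0,"tz":0,"wx":0,"wy":0,"wz":0},{"claw":0.82,"tx":0,"ty":0,"tz":0,"wx":0,"wy":0,"wz":0},{"claw":0.82,"tx":0,"ty":0,"tz":0,"wx":0,"wy":0,"wz":0}]' 20
python3 - <<'E'
from g import *
rep(W(-3.1,-19),.086,np.pi/2-.05)
E
```

```text
clock: 13.55
tcp_pos: [0.5488, -0.0419, 0.0862]
ee_rot: [-2.04, 2.388, -0.001]
force: [-1.8, 1.5, 0.6]
opening: 0.0153
gripper_force: 0.5
t13.6 up [ -3.  -18.9] z0.0862 toolY-uprightY ang 1.521 toolz [ 0.001  0.    -1.   ] F [-1.8  1.5  0.6] open0.0153 g1 q6 -0.38
turn units [-0.01  0.01  0.01]
shift units (after turn) [0.   0.   0.01]
```

```bash
python3 -m pendant '[{"claw":0.82,"tx":0.01,"ty":0.2,"tz":0,"wx":0,"wy":0,"wz":1},{"claw":0.82,"tx":0.01,"ty":0.2,"tz":0,"wx":0,"wy":0,"wz":1},{"claw":0.82,"tx":0.01,"ty":0.2,"tz":0,"wx":0,"wy":0,"wz":1},{"claw":0.82,"tx":0.01,"ty":0.2,"tz":0,"wx":0,"wy":0,"wz":1},{"claw":0.82,"tx":0.01,"ty":0.2,"tz":0,"wx":0,"wy":0,"wz":1},{"claw":0.82,"tx":0.01,"ty":0.2,"tz":0,"wx":0,"wy":0,"wz":1},{"claw":0.82,"tx":0.01,"ty":0.2,"tz":0,"wx":0,"wy":0,"wz":1},{"claw":0.82,"tx":0.01,"ty":0.2,"tz":0,"wx":0,"wy":0,"wz":1},{"claw":0.82,"tx":0.01,"ty":0.2,"tz":0,"wx":0,"wy":0,"wz":1},{"claw":0.82,"tx":0.01,"ty":0.2,"tz":0,"wx":0,"wy":0,"wz":1},{"claw":0.82,"tx":0,"ty":0,"tz":0,"wx":0,"wy":0,"wz":0}]' 20
python3 - <<'E'
from g import *
a=1.52-.8
rep(W(-62*np.cos(a),43-62*np.sin(a)),.086,a)
E
```

```text
clock: 14.65
tcp_pos: [0.507, -0.0197, 0.0869]
ee_rot: [-0.95, 2.989, -0.002]
force: [2.5, -0.6, 1.0]
opening: 0.0149
gripper_force: 0.8
t14.7 up [-46.9  -1.3] z0.0869 toolY-uprightY ang 0.723 toolz [ 0.005  0.001 -1.   ] F [ 2.5 -0.6  1. ] open0.0149 g1 q6 -1.24
turn units [-0.03  0.06  0.04]
shift units (after turn) [-0.1   0.1   0.04]
```

```bash
python3 -m pendant '[{"claw":0.82,"tx":0,"ty":0.22,"tz":0,"wx":0,"wy":0,"wz":1},{"claw":0.82,"tx":0,"ty":0.22,"tz":0,"wx":0,"wy":0,"wz":1},{"claw":0.82,"tx":0,"ty":0.22,"tz":0,"wx":0,"wy":0,"wz":1},{"claw":0.82,"tx":0,"ty":0.22,"tz":0,"wx":0,"wy":0,"wz":1},{"claw":0.82,"tx":0,"ty":0.22,"tz":0,"wx":0,"wy":0,"wz":1},{"claw":0.82,"tx":0,"ty":0.22,"tz":0,"wx":0,"wy":0,"wz":1},{"claw":0.82,"tx":0,"ty":0.22,"tz":0,"wx":0,"wy":0,"wz":1},{"claw":0.82,"tx":0,"ty":0.2,"tz":0,"wx":0,"wy":0,"wz":1},{"claw":0.82,"tx":0,"ty":0,"tz":0,"wx":0,"wy":0,"wz":0}]' 20
python3 - <<'E'
from g import *
a=0
rep(W(-62*np.cos(a),43-62*np.sin(a)),.086,a)
E
```

```text
clock: 15.55
tcp_pos: [0.4908, 0.0197, 0.0861]
ee_rot: [0.038, 3.141, -0.001]
force: [0.3, -2.7, 2.2]
opening: 0.0153
gripper_force: 1.3
t15.6 up [-67.3  36.1] z0.0861 toolY-uprightY ang 0.083 toolz [ 0.    -0.001 -1.   ] F [ 0.3 -2.7  2.2] open0.0153 g1 q6 -1.97
turn units [-0.01  0.    1.04]
shift units (after turn) [-0.21  0.27  0.  ]
```

```bash
python3 -m pendant '[{"claw":0.82,"tx":-0.1,"ty":0.2,"tz":0,"wx":0,"wy":0,"wz":1},{"claw":0.82,"tx":0,"ty":0.1,"tz":0,"wx":0,"wy":0,"wz":0},{"claw":0.82,"tx":0,"ty":0.08,"tz":0,"wx":0,"wy":0,"wz":0},{"claw":0.82,"tx":0,"ty":0,"tz":0,"wx":0,"wy":0,"wz":0}]' 20
python3 -c "
from g import *
rep()"
python3 -m pendant '[{"claw":0.82,"tx":0,"ty":0.08,"tz":0,"wx":0,"wy":0,"wz":0},{"claw":0.82,"tx":0,"ty":0.0,"tz":0,"wx":0,"wy":0,"wz":0}]' 20
python3 -c "
from g import *
rep()"
```

```text
clock: 15.95
tcp_pos: [0.4916, 0.028, 0.0849]
ee_rot: [-0.163, -3.132, 0.004]
force: [-2.3, -4.5, 2.1]
opening: 0.0153
gripper_force: 2.4
t15.9 up [-67.4  44.5] z0.0849 toolY-uprightY ang 0.004 toolz [-0.006 -0.002 -1.   ] F [-2.3 -4.5  2.1] open0.0153 g2 q6 -2.06
clock: 16.15
tcp_pos: [0.4916, 0.0299, 0.0849]
ee_rot: [-0.163, -3.131, 0.004]
force: [-2.8, -5.4, 1.8]
opening: 0.0155
gripper_force: 2.6
t16.1 up [-67.6  46.3] z0.0849 toolY-uprightY ang 0.004 toolz [-0.006 -0.002 -1.   ] F [-2.8 -5.4  1.8] open0.0155 g3 q6 -2.07
```

```bash
python3 -m pendant '[{"claw":0.82,"tx":0,"ty":0.08,"tz":0,"wx":0,"wy":0,"wz":0},{"claw":0.82,"tx":0,"ty":0.0,"tz":0,"wx":0,"wy":0,"wz":0}]' 20|sed -n '2p;4p'
python3 -m pendant '[{"claw":0.82,"tx":0,"ty":0.08,"tz":0,"wx":0,"wy":0,"wz":0},{"claw":0.82,"tx":0,"ty":0.0,"tz":0,"wx":0,"wy":0,"wz":0}]' 20|sed -n '2p;4p'
python3 -c "
from g import *
rep(); ptr()"
```

```text
tcp_pos: [0.4917, 0.0318, 0.0848]
force: [-3.2, -4.5, 2.4]
tcp_pos: [0.4917, 0.0337, 0.0847]
force: [-3.8, -5.3, 3.2]
t16.6 up [-67.9  50.1] z0.0847 toolY-uprightY ang 0.003 toolz [-0.007 -0.003 -1.   ] F [-3.8 -5.3  3.2] open0.0153 g3 q6 -2.07
red y [np.float64(137.8), np.float64(137.8), np.float64(137.6), np.float64(137.8)]
ptr z 0.042 136.7 depth 26.0
ptr z 0.045 137.1 depth 22.0
ptr z 0.048 136.7 depth 20.0
ptr z 0.051 136.0 depth 24.0
```

```bash
for i in 1; do python3 -m pendant '[{"claw":0.82,"tx":0,"ty":0.08,"tz":0,"wx":0,"wy":0,"wz":0},{"claw":0.82,"tx":0,"ty":0.0,"tz":0,"wx":0,"wy":0,"wz":0}]' 20|sed -n '2p;4p'; done
python3 -m pendant '[{"claw":0.82,"tx":0,"ty":0.08,"tz":0,"wx":0,"wy":0,"wz":0},{"claw":0.82,"tx":0,"ty":0.0,"tz":0,"wx":0,"wy":0,"wz":0}]' 20|sed -n '2p;4p'
python3 -m pendant '[{"claw":0.82,"tx":0,"ty":0.08,"tz":0,"wx":0,"wy":0,"wz":0},{"claw":0.82,"tx":0,"ty":0.0,"tz":0,"wx":0,"wy":0,"wz":0}]' 20|sed -n '2p;4p'
```

```text
tcp_pos: [0.4917, 0.0347, 0.0847]
force: [-3.0, -9.3, 2.4]
tcp_pos: [0.4916, 0.0353, 0.0847]
force: [-0.9, -17.3, 2.5]
tcp_pos: [0.4916, 0.0358, 0.0847]
force: [1.9, -22.4, 3.3]
```

Lever is at its stop (22 N push, foot still). Retreating and turning towards the wing.

```bash
python3 -m pendant '[{"claw":0.82,"tx":0,"ty":-0.15,"tz":0,"wx":0,"wy":0,"wz":0},{"claw":0.6,"tx":0,"ty":0,"tz":0,"wx":0,"wy":0,"wz":0},{"claw":0.4,"tx":0,"ty":0,"tz":-0.9,"wx":0,"wy":0,"wz":0},{"claw":0,"tx":0,"ty":0,"tz":-0.9,"wx":0,"wy":0,"wz":0},{"claw":0,"tx":0,"ty":0,"tz":-0.9,"wx":0,"wy":0,"wz":-1},{"claw":0,"tx":0,"ty":0,"tz":-0.9,"wx":0,"wy":0,"wz":-1},{"claw":0,"tx":0,"ty":0,"tz":-0.7,"wx":0,"wy":0,"wz":-1},{"claw":0,"tx":0,"ty":0,"tz":0,"wx":0,"wy":0,"wz":-1},{"claw":0,"tx":0,"ty":0,"tz":0,"wx":0,"wy":0,"wz":-1},{"claw":0,"tx":0,"ty":0,"tz":0,"wx":0,"wy":0,"wz":-1},{"claw":0,"tx":0,"ty":0,"tz":0,"wx":0,"wy":0,"wz":-1},{"claw":0,"tx":0,"ty":0,"tz":0,"wx":0,"wy":0,"wz":-1}]' 20 | sed -n '1,4p'
python3 - <<'E'
from g import *
rep(W(0,220),.19,-.24+np.pi)
c=cam("top");s=cam("side");np.savez("t3.npz",**c);np.savez("s3.npz",**s)
for q,n in((c,"t"),(s,"s")):
    for a,h in(("or",(5,16,120,100)),("ye",(20,34,110,90))):
        p=blob(mask(q,*h,(140,120,330,280)));print(n,a,len(p),p.mean(0),p.min(0),p.max(0),cv2.minAreaRect(p.astype(np.float32)))
b=s["frame"][150:270,160:304];cv2.imwrite("pics/e.png",cv2.resize(b,(720,600),interpolation=2)[:,:,::-1])
E
```

```text
clock: 18.55
tcp_pos: [0.4951, 0.0384, 0.193]
ee_rot: [-0.837, 3.027, 0.001]
force: [0.1, -0.3, -0.8]
t18.6 up [-65.   55.2] z0.1930 toolY-uprightY ang 0.647 toolz [ 0.001  0.001 -1.   ] F [ 0.1 -0.3 -0.8] open0.0855 g0 q6 -1.44
turn units [1.000e-02 1.000e-02 1.109e+01]
shift units (after turn) [-0.96  7.02  0.12]<stdin>:6: RuntimeWarning: Mean of empty slice.
  ret = um.true_divide(
Traceback (most recent call last):
ValueError: zero-size array to reduction operation minimum which has no identity
```

```bash
python3 - <<'E'
from g import *
c=dict(np.load("t3.npz"));s=dict(np.load("s3.npz"))
for q,n in((c,"t"),(s,"s")):
    for a,h in(("or",(5,16,120,100)),("ye",(20,34,110,90))):
        p=blob(mask(q,*h,(140,120,330,280)))
        if len(p):print(n,a,len(p),p.mean(0),p.min(0),p.max(0),cv2.minAreaRect(p.astype(np.float32)))
a=c["frame"][150:210,160:304];b=s["frame"][150:270,160:304];cv2.imwrite("pics/e.png",cv2.vconcat([cv2.resize(a,(480,200),interpolation=2),cv2.resize(b,(480,400),interpolation=2)])[:,:,::-1])
E
```

```text
t ye 87 [174.66666667 162.48275862] [169. 155.] [179. 171.] ((175.20753479003906, 163.77359008789062), (8.51635456085205, 17.307430267333984), 15.945395469665527)
s or 211 [247.97156398 203.77251185] [234. 196.] [266. 212.] ((249.96153259277344, 204.1923065185547), (34.12420654296875, 10.590271949768066), 11.309932708740234)
s ye 275 [186.47272727 228.27272727] [179. 215.] [194. 239.] ((186.5, 227.0), (24.0, 15.0), 90.0)
```

View pics/e.png

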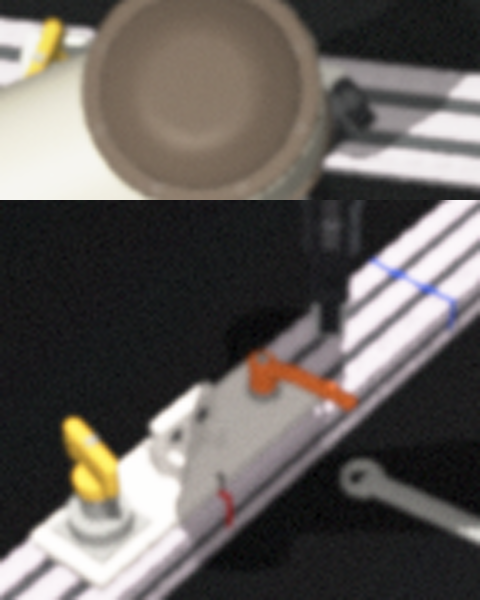

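Now rotate to about π−0.05 (≈30 units CCW) well above everything, then shift.

```bash
python3 -m pendant '[{"claw":0,"tx":0,"ty":0,"tz":0,"wx":0,"wy":0,"wz":-1},{"claw":0,"tx":0,"ty":0,"tz":0,"wx":0,"wy":0,"wz":-1},{"claw":0,"tx":0,"ty":0,"tz":0,"wx":0,"wy":0,"wz":-1},{"claw":0,"tx":0,"ty":0,"tz":0,"wx":0,"wy":0,"wz":-1},{"claw":0,"tx":0,"ty":0,"tz":0,"wx":0,"wy":0,"wz":-1},{"claw":0,"tx":0,"ty":0,"tz":0,"wx":0,"wy":0,"wz":-1},{"claw":0,"tx":0,"ty":0,"tz":0,"wx":0,"wy":0,"wz":-1},{"claw":0,"tx":0,"ty":0,"tz":0,"wx":0,"wy":0,"wz":-1},{"claw":0,"tx":0,"ty":0,"tz":0,"wx":0,"wy":0,"wz":-1},{"claw":0,"tx":0,"ty":0,"tz":0,"wx":0,"wy":0,"wz":-1},{"claw":0,"tx":0,"ty":0,"tz":0,"wx":0,"wy":0,"wz":-1},{"claw":0,"tx":0,"ty":0,"tz":0,"wx":0,"wy":0,"wz":-1}]' 20 | sed -n '1,3p'
python3 -m pendant '[{"claw":0,"tx":0,"ty":0,"tz":0,"wx":0,"wy":0,"wz":-1},{"claw":0,"tx":0,"ty":0,"tz":0,"wx":0,"wy":0,"wz":-1},{"claw":0,"tx":0,"ty":0,"tz":0,"wx":0,"wy":0,"wz":-1},{"claw":0,"tx":0,"ty":0,"tz":0,"wx":0,"wy":0,"wz":-1},{"claw":0,"tx":0,"ty":0,"tz":0,"wx":0,"wy":0,"wz":-1},{"claw":0,"tx":0,"ty":0,"tz":0,"wx":0,"wy":0,"wz":-1},{"claw":0,"tx":0,"ty":0,"tz":0,"wx":0,"wy":0,"wz":-1},{"claw":0,"tx":0,"ty":0,"tz":0,"wx":0,"wy":0,"wz":-1},{"claw":0,"tx":0,"ty":0,"tz":0,"wx":0,"wy":0,"wz":-1},{"claw":0,"tx":0,"ty":0,"tz":0,"wx":0,"wy":0,"wz":-1},{"claw":0,"tx":0,"ty":0,"tz":0,"wx":0,"wy":0,"wz":-1},{"claw":0,"tx":0,"ty":0,"tz":0,"wx":0,"wy":0,"wz":-1}]' 20 | sed -n '1,3p'
python3 -m pendant '[{"claw":0,"tx":0,"ty":0,"tz":0,"wx":0,"wy":0,"wz":-1},{"claw":0,"tx":0,"ty":0,"tz":0,"wx":0,"wy":0,"wz":-1},{"claw":0,"tx":0,"ty":0,"tz":0,"wx":0,"wy":0,"wz":-1},{"claw":0,"tx":0,"ty":0,"tz":0,"wx":0,"wy":0,"wz":-1},{"claw":0,"tx":0,"ty":0,"tz":0,"wx":0,"wy":0,"wz":-1},{"claw":0,"tx":0,"ty":0,"tz":0,"wx":0,"wy":0,"wz":-1}]' 20 | sed -n '1,3p'
python3 - <<'E'
from g import *
rep(W(0,220),.19,-.05)
c0=dict(np.load("side0.npz"));s=dict(np.load("s3.npz"))
for z in(.105,.115,.125):print(up(onz(c0,(225.3,197.3),z)),up(onz(s,(186.5,228.3),z)))
E
```

```text
clock: 19.85
tcp_pos: [0.495, 0.0382, 0.1929]
ee_rot: [-2.137, 2.302, 0.0]
clock: 21.05
tcp_pos: [0.495, 0.0382, 0.1929]
ee_rot: [-2.958, 1.055, -0.0]
clock: 21.65
tcp_pos: [0.495, 0.0382, 0.1929]
ee_rot: [-3.124, 0.321, -0.001]
t21.6 up [-65.1  54.9] z0.1929 toolY-uprightY ang 3.044 toolz [ 0.     0.001 -1.   ] F [ 0.2 -0.2  0. ] open0.0853 g0 q6 0.96
turn units [-0.01 -0.   -0.59]
shift units (after turn) [ 2.27 -6.73  0.12]
[11.3381924  84.62152676] [ 12.27467684 214.09460829]
[ 3.90456086 92.74400771] [  4.82875193 220.51747532]
[ -3.52907067 100.86648865] [ -2.61717299 226.94034235]
```

```bash
python3 -m pendant '[{"claw":0,"tx":0.32,"ty":-0.95,"tz":0,"wx":0,"wy":0,"wz":-0.6},{"claw":0,"tx":0.32,"ty":-0.95,"tz":0,"wx":0,"wy":0,"wz":0},{"claw":0,"tx":0.32,"ty":-0.95,"tz":0,"wx":0,"wy":0,"wz":0},{"claw":0,"tx":0.32,"ty":-0.95,"tz":0,"wx":0,"wy":0,"wz":0},{"claw":0,"tx":0.32,"ty":-0.95,"tz":0,"wx":0,"wy":0,"wz":0},{"claw":0,"tx":0.32,"ty":-0.95,"tz":0,"wx":0,"wy":0,"wz":0},{"claw":0,"tx":0.32,"ty":-0.95,"tz":0,"wx":0,"wy":0,"wz":0},{"claw":0,"tx":0,"ty":0,"tz":0,"wx":0,"wy":0,"wz":0},{"claw":0,"tx":0,"ty":0,"tz":0,"wx":0,"wy":0,"wz":0}]' 20 | sed -n '1,3p'
python3 - <<'E'
from g import *
rep(W(0,218),.128,-.05)
c=cam("top");np.savez("t4.npz",**c);s=cam("side");np.savez("s4.npz",**s)
a=c["frame"][130:220,130:250];b=s["frame"][180:260,140:240]
cv2.imwrite("pics/f.png",cv2.hconcat([cv2.resize(a,(400,300),interpolation=2),cv2.resize(b,(375,300),interpolation=2)])[:,:,::-1])
E
```

```text
clock: 22.55
tcp_pos: [0.5774, 0.1929, 0.1923]
ee_rot: [3.131, -0.25, -0.001]
t22.6 up [  0.3 217.6] z0.1923 toolY-uprightY ang 3.090 toolz [-0.001 -0.    -1.   ] F [-0.6  0.4 -0.6] open0.0856 g0 q6 0.82
turn units [ 0.    0.01 -0.02]
shift units (after turn) [-0.01 -0.02  2.57]
```

View pics/f.png

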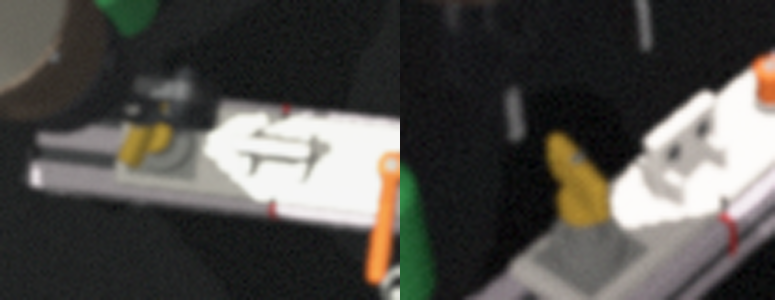

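The fingers straddle the wing (side crop: yellow wing at about (578,180) between the finger tips). Descending and closing loosely to 16 mm.

```bash
python3 -m pendant '[{"claw":0,"tx":0,"ty":0,"tz":0.8,"wx":0,"wy":0,"wz":0},{"claw":0,"tx":0,"ty":0,"tz":0.9,"wx":0,"wy":0,"wz":0},{"claw":0,"tx":0,"ty":0,"tz":0.85,"wx":0,"wy":0,"wz":0},{"claw":0.81,"tx":0,"ty":0,"tz":0,"wx":0,"wy":0,"wz":0},{"claw":0.81,"tx":0,"ty":0,"tz":0,"wx":0,"wy":0,"wz":0},{"claw":0.81,"tx":0,"ty":0,"tz":0,"wx":0,"wy":0,"wz":0},{"claw":0.81,"tx":0,"ty":0,"tz":0,"wx":0,"wy":0,"wz":0},{"claw":0.81,"tx":0,"ty":0,"tz":0,"wx":0,"wy":0,"wz":0},{"claw":0.81,"tx":0,"ty":0,"tz":0,"wx":0,"wy":0,"wz":0}]' 20
cat >> g.py <<'E'
def hub(n=3):
    Q=[cam("side") for _ in range(n)];s=Q[0];fr=np.mean([q["frame"].astype(float) for q in Q],0)
    yel=np.clip((fr[...,0]+fr[...,1])/2-fr[...,2],0,None)
    ctr=px(s,np.r_[W(0,218),.1]);u0=int(round(ctr[0]));v0=int(round(ctr[1]))
    P=yel[v0-25:v0+20,u0-3:u0+4].mean(1);half=P.max()*.5;i=np.where(P>half)[0].max()
    low=v0-25+i+(P[i]-half)/(P[i]-P[i+1]);m=yel>35
    k=np.zeros_like(m);k[v0-30:v0+20,u0-25:u0+25]=1;p=blob(m&k)
    st=manip.get_state();R=Ro.from_rotvec(st["ee_rot"]).as_matrix()
    print("t%.2f"%st["clock"],"HUB low row %.2f"%low,"u,v0",u0,v0,"n",len(p),"maxrow",p[:,1].max(),"ang %.3f"%(np.arctan2(R[1,1],R[0,1])-th-np.pi/2),"F",np.round(st["force"],1),"T",np.round(st["wrist_torque"],2),"g%.1f op%.4f z%.4f"%(st["gripper_force"],st["opening"],st["tcp_pos"][2]))
    return s,fr
E
python3 - <<'E'
from g import *
rep(W(0,218),.128,-.05);hub()
E
```

```text
clock: 23.55
tcp_pos: [0.5781, 0.1929, 0.1299]
ee_rot: [-3.13, 0.25, -0.002]
force: [1.3, 1.7, 1.3]
opening: 0.0164
gripper_force: 0.5
t23.6 up [  0.9 217.6] z0.1299 toolY-uprightY ang 3.090 toolz [ 0.002  0.001 -1.   ] F [1.3 1.7 1.3] open0.0164 g0 q6 0.82
turn units [-0.02 -0.02 -0.03]
shift units (after turn) [-0.04 -0.01  0.08]
t23.70 HUB low row 239.42 u,v0 190 233 n 179 maxrow 240.0 ang -3.194 F [-0.6  0.7  1.3] T [ 0.43 -0.06 -0.03] g0.6 op0.0161 z0.1296
```

```bash
python3 -m pendant '[{"claw":0.81,"tx":0,"ty":0,"tz":0,"wx":0,"wy":0,"wz":-1},{"claw":0.81,"tx":0,"ty":0,"tz":0,"wx":0,"wy":0,"wz":-1},{"claw":0.81,"tx":0,"ty":0,"tz":0,"wx":0,"wy":0,"wz":-1},{"claw":0.81,"tx":0,"ty":0,"tz":0,"wx":0,"wy":0,"wz":-1},{"claw":0.81,"tx":0,"ty":0,"tz":0,"wx":0,"wy":0,"wz":-1},{"claw":0.81,"tx":0,"ty":0,"tz":0,"wx":0,"wy":0,"wz":0}]' 20 | tail -2
python3 -c "
from g import *
hub()"
python3 -m pendant '[{"claw":0.81,"tx":0,"ty":0,"tz":0,"wx":0,"wy":0,"wz":-1},{"claw":0.81,"tx":0,"ty":0,"tz":0,"wx":0,"wy":0,"wz":-1},{"claw":0.81,"tx":0,"ty":0,"tz":0,"wx":0,"wy":0,"wz":0}]' 20 | tail -2
python3 -c "
from g import *
hub()"
```

```text
opening: 0.0159
gripper_force: 1.0
t24.45 HUB low row 239.36 u,v0 190 233 n 213 maxrow 240.0 ang -2.795 F [0.4 1.9 1. ] T [ 0.63 -0.18 -0.05] g1.0 op0.0160 z0.1293
opening: 0.0165
gripper_force: 0.6
t24.90 HUB low row 239.33 u,v0 190 233 n 233 maxrow 240.0 ang -2.636 F [-0.1  0.5  0.5] T [0.44 0.08 0.04] g0.7 op0.0162 z0.1288
```

```bash
python3 -m pendant '[{"claw":0.81,"tx":0,"ty":0,"tz":0,"wx":0,"wy":0,"wz":-1},{"claw":0.81,"tx":0,"ty":0,"tz":0,"wx":0,"wy":0,"wz":-1},{"claw":0.81,"tx":0,"ty":0,"tz":0,"wx":0,"wy":0,"wz":0}]' 20 | tail -1
python3 -c "
from g import *
hub()"
python3 -m pendant '[{"claw":0.81,"tx":0,"ty":0,"tz":0,"wx":0,"wy":0,"wz":-1},{"claw":0.81,"tx":0,"ty":0,"tz":0,"wx":0,"wy":0,"wz":-1},{"claw":0.81,"tx":0,"ty":0,"tz":0,"wx":0,"wy":0,"wz":0}]' 20 | tail -1
python3 -c "
from g import *
s,fr=hub();print(up(manip.get_state()['tcp_pos']))
b=fr[200:260,150:230].astype(np.uint8);cv2.imwrite('pics/g.png',cv2.resize(b,(640,480),interpolation=2)[:,:,::-1])"
```

```text
gripper_force: 0.3
t25.35 HUB low row 239.33 u,v0 190 233 n 263 maxrow 240.0 ang -2.476 F [-0.1  0.3  0.8] T [ 0.18  0.12 -0.02] g0.3 op0.0164 z0.1287
gripper_force: 0.2
t25.80 HUB low row 239.28 u,v0 190 233 n 288 maxrow 240.0 ang -2.316 F [ 0.6  0.7 -0.1] T [ 0.13 -0.02  0.02] g0.3 op0.0163 z0.1288
[  0.35125593 216.82481368]
```

View pics/g.png

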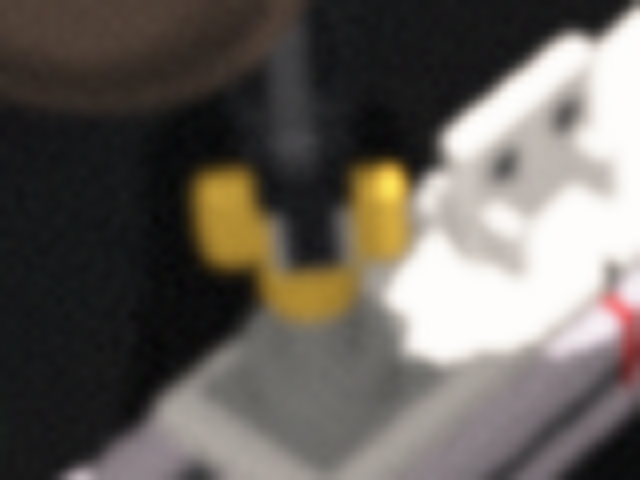

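Hub is clearly visible below the finger (crop (310,320)), and the blade turns with the fingers; no drop yet.

```bash
python3 -m pendant '[{"claw":0.81,"tx":0,"ty":0,"tz":0,"wx":0,"wy":0,"wz":-1},{"claw":0.81,"tx":0,"ty":0,"tz":0,"wx":0,"wy":0,"wz":-1},{"claw":0.81,"tx":0,"ty":0,"tz":0,"wx":0,"wy":0,"wz":0}]' 20 | tail -1
python3 -c "
from g import *
hub()"
```

```text
gripper_force: 0.1
t26.25 HUB low row 239.25 u,v0 190 233 n 292 maxrow 240.0 ang -2.156 F [-1.   0.  -0.4] T [ 0.13  0.04 -0.01] g0.2 op0.0161 z0.1289
```

```bash
python3 -m pendant '[{"claw":0.81,"tx":0,"ty":0,"tz":0,"wx":0,"wy":0,"wz":-1},{"claw":0.81,"tx":0,"ty":0,"tz":0,"wx":0,"wy":0,"wz":-1},{"claw":0.81,"tx":0,"ty":0,"tz":0,"wx":0,"wy":0,"wz":0}]' 20 | tail -1
python3 -c "
from g import *
hub()"
```

```text
gripper_force: 0.0
t26.70 HUB low row 239.19 u,v0 190 233 n 268 maxrow 240.0 ang -1.996 F [-0.7  0.   0.4] T [ 0.02 -0.   -0.05] g0.0 op0.0163 z0.1290
```

```bash
python3 -m pendant '[{"claw":0.81,"tx":0,"ty":0,"tz":0,"wx":0,"wy":0,"wz":-1},{"claw":0.81,"tx":0,"ty":0,"tz":0,"wx":0,"wy":0,"wz":-1},{"claw":0.81,"tx":0,"ty":0,"tz":0,"wx":0,"wy":0,"wz":0}]' 20 | tail -1
python3 -c "
from g import *
hub()"
```

```text
gripper_force: 0.0
t27.15 HUB low row 239.15 u,v0 190 233 n 250 maxrow 239.0 ang -1.836 F [-0.7 -1.4  0. ] T [ 0.01  0.   -0.  ] g0.0 op0.0162 z0.1290
```

```bash
python3 -m pendant '[{"claw":0.81,"tx":0,"ty":0,"tz":0,"wx":0,"wy":0,"wz":-1},{"claw":0.81,"tx":0,"ty":0,"tz":0,"wx":0,"wy":0,"wz":-1},{"claw":0.81,"tx":0,"ty":0,"tz":0,"wx":0,"wy":0,"wz":0}]' 20 | tail -1
python3 -c "
from g import *
hub()"
```

```text
gripper_force: 0.2
t27.60 HUB low row 239.06 u,v0 190 233 n 239 maxrow 239.0 ang -1.676 F [0.8 0.  0.9] T [-0.15 -0.16 -0.02] g0.3 op0.0162 z0.1291
```

```bash
python3 -m pendant '[{"claw":0.81,"tx":0,"ty":0,"tz":0,"wx":0,"wy":0,"wz":-1},{"claw":0.81,"tx":0,"ty":0,"tz":0,"wx":0,"wy":0,"wz":-0.5},{"claw":0.81,"tx":0,"ty":0,"tz":0,"wx":0,"wy":0,"wz":0}]' 20 | tail -1
python3 -c "
from g import *
hub()"
```

```text
gripper_force: 0.0
t28.05 HUB low row 240.19 u,v0 190 233 n 227 maxrow 241.0 ang -1.555 F [ 0.1 -0.4 -0.5] T [ 0.04 -0.02 -0.01] g0.0 op0.0165 z0.1290
```

```bash
python3 -m pendant '[{"claw":0.81,"tx":0,"ty":0,"tz":0,"wx":0,"wy":0,"wz":-1},{"claw":0.81,"tx":0,"ty":0,"tz":0,"wx":0,"wy":0,"wz":-0.5},{"claw":0.81,"tx":0,"ty":0,"tz":0,"wx":0,"wy":0,"wz":0}]' 20 | tail -1
python3 -c "
from g import *
hub()"
```

```text
gripper_force: 0.4
t28.50 HUB low row 240.49 u,v0 190 233 n 224 maxrow 241.0 ang -1.435 F [ 1.3 -1.   0.1] T [-0.3  -0.27 -0.02] g0.5 op0.0164 z0.1291
```

The drop came between tool angles −1.676 and −1.555 (hub down 1.4 px ≈ 5 mm). Now forward, loosely, while lowering slightly: 44 rows.

```bash
python3 -m pendant '[{"claw":0.81,"tx":0,"ty":0,"tz":0.1,"wx":0,"wy":0,"wz":1},{"claw":0.81,"tx":0,"ty":0,"tz":0.1,"wx":0,"wy":0,"wz":1},{"claw":0.81,"tx":0,"ty":0,"tz":0,"wx":0,"wy":0,"wz":1},{"claw":0.81,"tx":0,"ty":0,"tz":0,"wx":0,"wy":0,"wz":1},{"claw":0.81,"tx":0,"ty":0,"tz":0,"wx":0,"wy":0,"wz":1},{"claw":0.81,"tx":0,"ty":0,"tz":0,"wx":0,"wy":0,"wz":1},{"claw":0.81,"tx":0,"ty":0,"tz":0,"wx":0,"wy":0,"wz":1},{"claw":0.81,"tx":0,"ty":0,"tz":0,"wx":0,"wy":0,"wz":1},{"claw":0.81,"tx":0,"ty":0,"tz":0,"wx":0,"wy":0,"wz":1},{"claw":0.81,"tx":0,"ty":0,"tz":0,"wx":0,"wy":0,"wz":1},{"claw":0.81,"tx":0,"ty":0,"tz":0,"wx":0,"wy":0,"wz":1}]' 20 | tail -1
python3 -c "
from g import *
hub(2)"
python3 -m pendant '[{"claw":0.81,"tx":0,"ty":0,"tz":0,"wx":0,"wy":0,"wz":1},{"claw":0.81,"tx":0,"ty":0,"tz":0,"wx":0,"wy":0,"wz":1},{"claw":0.81,"tx":0,"ty":0,"tz":0,"wx":0,"wy":0,"wz":1},{"claw":0.81,"tx":0,"ty":0,"tz":0,"wx":0,"wy":0,"wz":1},{"claw":0.81,"tx":0,"ty":0,"tz":0,"wx":0,"wy":0,"wz":1},{"claw":0.81,"tx":0,"ty":0,"tz":0,"wx":0,"wy":0,"wz":1},{"claw":0.81,"tx":0,"ty":0,"tz":0,"wx":0,"wy":0,"wz":1},{"claw":0.81,"tx":0,"ty":0,"tz":0,"wx":0,"wy":0,"wz":1},{"claw":0.81,"tx":0,"ty":0,"tz":0,"wx":0,"wy":0,"wz":1},{"claw":0.81,"tx":0,"ty":0,"tz":0,"wx":0,"wy":0,"wz":1},{"claw":0.81,"tx":0,"ty":0,"tz":0,"wx":0,"wy":0,"wz":1}]' 20 | tail -1
python3 -c "
from g import *
hub(2);print(up(manip.get_state()['tcp_pos']))"
```

```text
gripper_force: 0.5
t29.70 HUB low row 240.69 u,v0 190 233 n 278 maxrow 241.0 ang -2.314 F [-0.3 -1.  -0.5] T [-0.02  0.03 -0.  ] g0.0 op0.0162 z0.1240
gripper_force: 0.5
t30.90 HUB low row 240.90 u,v0 190 233 n 190 maxrow 241.0 ang -3.192 F [0.3 0.1 0. ] T [0.13 0.04 0.06] g0.3 op0.0160 z0.1239
[  0.30106178 217.35224229]
```

```bash
python3 -m pendant '[{"claw":0.81,"tx":0,"ty":0,"tz":0,"wx":0,"wy":0,"wz":1},{"claw":0.81,"tx":0,"ty":0,"tz":0,"wx":0,"wy":0,"wz":1},{"claw":0.81,"tx":0,"ty":0,"tz":0,"wx":0,"wy":0,"wz":1},{"claw":0.81,"tx":0,"ty":0,"tz":0,"wx":0,"wy":0,"wz":1},{"claw":0.81,"tx":0,"ty":0,"tz":0,"wx":0,"wy":0,"wz":1},{"claw":0.81,"tx":0,"ty":0,"tz":0,"wx":0,"wy":0,"wz":1},{"claw":0.81,"tx":0,"ty":0,"tz":0,"wx":0,"wy":0,"wz":1},{"claw":0.81,"tx":0,"ty":0,"tz":0,"wx":0,"wy":0,"wz":1},{"claw":0.81,"tx":0,"ty":0,"tz":0,"wx":0,"wy":0,"wz":1},{"claw":0.81,"tx":0,"ty":0,"tz":0,"wx":0,"wy":0,"wz":1},{"claw":0.81,"tx":0,"ty":0,"tz":0,"wx":0,"wy":0,"wz":1}]' 20 | tail -1
python3 -m pendant '[{"claw":0.81,"tx":0,"ty":0,"tz":0,"wx":0,"wy":0,"wz":1},{"claw":0.81,"tx":0,"ty":0,"tz":0,"wx":0,"wy":0,"wz":1},{"claw":0.81,"tx":0,"ty":0,"tz":0,"wx":0,"wy":0,"wz":1},{"claw":0.81,"tx":0,"ty":0,"tz":0,"wx":0,"wy":0,"wz":1},{"claw":0.81,"tx":0,"ty":0,"tz":0,"wx":0,"wy":0,"wz":1},{"claw":0.81,"tx":0,"ty":0,"tz":0,"wx":0,"wy":0,"wz":1},{"claw":0.81,"tx":0,"ty":0,"tz":0,"wx":0,"wy":0,"wz":1},{"claw":0.81,"tx":0,"ty":0,"tz":0,"wx":0,"wy":0,"wz":1},{"claw":0.81,"tx":0,"ty":0,"tz":0,"wx":0,"wy":0,"wz":1},{"claw":0.81,"tx":0,"ty":0,"tz":0,"wx":0,"wy":0,"wz":1},{"claw":0.81,"tx":0,"ty":0,"tz":0,"wx":0,"wy":0,"wz":1},{"claw":0.81,"tx":0,"ty":0,"tz":0,"wx":0,"wy":0,"wz":0}]' 20 | tail -1
python3 -c "
from g import *
hub(3);rep()"
```

```text
gripper_force: 0.5
gripper_force: 0.2
t33.35 HUB low row 241.42 u,v0 190 233 n 217 maxrow 242.0 ang 1.332 F [0.7 0.2 0.1] T [ 0.05 -0.14 -0.02] g0.2 op0.0160 z0.1242
t33.4 up [  0.6 217.2] z0.1242 toolY-uprightY ang 1.332 toolz [ 0.  0. -1.] F [0.7 0.2 0.1] open0.0160 g0 q6 -0.93
```

```bash
python3 -m pendant '[{"claw":0,"tx":0,"ty":0,"tz":0,"wx":0,"wy":0,"wz":0},{"claw":0,"tx":0,"ty":0,"tz":0,"wx":0,"wy":0,"wz":0},{"claw":0,"tx":0,"ty":0,"tz":0,"wx":0,"wy":0,"wz":0},{"claw":0,"tx":0,"ty":0,"tz":0,"wx":0,"wy":0,"wz":0},{"claw":0,"tx":0,"ty":0,"tz":0,"wx":0,"wy":0,"wz":0}]' 20 | tail -2
python3 -c "
from g import *
rep()"
```

```text
opening: 0.0849
gripper_force: 0.0
t33.9 up [  0.5 217.1] z0.1241 toolY-uprightY ang 1.329 toolz [-0. -0. -1.] F [-1.6 -0.  -0.7] open0.0849 g0 q6 -0.94
```

Rotate back 39 units with the fingers open.

```bash
python3 -m pendant '[{"claw":0,"tx":0,"ty":0,"tz":0,"wx":0,"wy":0,"wz":-1},{"claw":0,"tx":0,"ty":0,"tz":0,"wx":0,"wy":0,"wz":-1},{"claw":0,"tx":0,"ty":0,"tz":0,"wx":0,"wy":0,"wz":-1},{"claw":0,"tx":0,"ty":0,"tz":0,"wx":0,"wy":0,"wz":-1},{"claw":0,"tx":0,"ty":0,"tz":0,"wx":0,"wy":0,"wz":-1},{"claw":0,"tx":0,"ty":0,"tz":0,"wx":0,"wy":0,"wz":-1},{"claw":0,"tx":0,"ty":0,"tz":0,"wx":0,"wy":0,"wz":-1},{"claw":0,"tx":0,"ty":0,"tz":0,"wx":0,"wy":0,"wz":-1},{"claw":0,"tx":0,"ty":0,"tz":0,"wx":0,"wy":0,"wz":-1},{"claw":0,"tx":0,"ty":0,"tz":0,"wx":0,"wy":0,"wz":-1},{"claw":0,"tx":0,"ty":0,"tz":0,"wx":0,"wy":0,"wz":-1},{"claw":0,"tx":0,"ty":0,"tz":0,"wx":0,"wy":0,"wz":-1}]' 20 | tail -3
python3 -m pendant '[{"claw":0,"tx":0,"ty":0,"tz":0,"wx":0,"wy":0,"wz":-1},{"claw":0,"tx":0,"ty":0,"tz":0,"wx":0,"wy":0,"wz":-1},{"claw":0,"tx":0,"ty":0,"tz":0,"wx":0,"wy":0,"wz":-1},{"claw":0,"tx":0,"ty":0,"tz":0,"wx":0,"wy":0,"wz":-1},{"claw":0,"tx":0,"ty":0,"tz":0,"wx":0,"wy":0,"wz":-1},{"claw":0,"tx":0,"ty":0,"tz":0,"wx":0,"wy":0,"wz":-1},{"claw":0,"tx":0,"ty":0,"tz":0,"wx":0,"wy":0,"wz":-1},{"claw":0,"tx":0,"ty":0,"tz":0,"wx":0,"wy":0,"wz":-1},{"claw":0,"tx":0,"ty":0,"tz":0,"wx":0,"wy":0,"wz":-1},{"claw":0,"tx":0,"ty":0,"tz":0,"wx":0,"wy":0,"wz":-1},{"claw":0,"tx":0,"ty":0,"tz":0,"wx":0,"wy":0,"wz":-1},{"claw":0,"tx":0,"ty":0,"tz":0,"wx":0,"wy":0,"wz":-1}]' 20 | tail -3
python3 -m pendant '[{"claw":0,"tx":0,"ty":0,"tz":0,"wx":0,"wy":0,"wz":-1},{"claw":0,"tx":0,"ty":0,"tz":0,"wx":0,"wy":0,"wz":-1},{"claw":0,"tx":0,"ty":0,"tz":0,"wx":0,"wy":0,"wz":-1},{"claw":0,"tx":0,"ty":0,"tz":0,"wx":0,"wy":0,"wz":-1},{"claw":0,"tx":0,"ty":0,"tz":0,"wx":0,"wy":0,"wz":-1},{"claw":0,"tx":0,"ty":0,"tz":0,"wx":0,"wy":0,"wz":-1},{"claw":0,"tx":0,"ty":0,"tz":0,"wx":0,"wy":0,"wz":-1},{"claw":0,"tx":0,"ty":0,"tz":0,"wx":0,"wy":0,"wz":-1},{"claw":0,"tx":0,"ty":0,"tz":0,"wx":0,"wy":0,"wz":-1},{"claw":0,"tx":0,"ty":0,"tz":0,"wx":0,"wy":0,"wz":-1},{"claw":0,"tx":0,"ty":0,"tz":0,"wx":0,"wy":0,"wz":-1},{"claw":0,"tx":0,"ty":0,"tz":0,"wx":0,"wy":0,"wz":-1}]' 20 | tail -3
python3 -m pendant '[{"claw":0,"tx":0,"ty":0,"tz":0.1,"wx":0,"wy":0,"wz":-1},{"claw":0,"tx":0,"ty":0,"tz":0.1,"wx":0,"wy":0,"wz":-1},{"claw":0,"tx":0,"ty":0,"tz":0,"wx":0,"wy":0,"wz":-1},{"claw":0,"tx":0,"ty":0,"tz":0,"wx":0,"wy":0,"wz":0}]' 20 | tail -3
python3 -c "
from g import *
hub();rep(W(0,217.3),.119)"
```

```text
force: [-0.1, 0.1, -1.0]
opening: 0.0859
gripper_force: 0.0
force: [0.8, -0.2, -0.1]
opening: 0.0855
gripper_force: 0.0
force: [-0.4, -0.4, 0.3]
opening: 0.0854
gripper_force: 0.0
force: [-0.3, -0.7, -0.3]
opening: 0.0857
gripper_force: 0.0
t38.00 HUB low row 241.44 u,v0 190 233 n 288 maxrow 242.0 ang -1.835 F [-0.3  0.6  0.8] T [ 0.01  0.03 -0.01] g0.0 op0.0852 z0.1191
t38.0 up [  0.6 217.1] z0.1191 toolY-uprightY ang -1.835 toolz [ 0.  0. -1.] F [-0.3  0.6  0.8] open0.0852 g0 q6 2.18
shift units (after turn) [ 0.   -0.02  0.  ]
```

```bash
python3 -m pendant '[{"claw":0.81,"tx":0,"ty":0,"tz":0,"wx":0,"wy":0,"wz":0},{"claw":0.81,"tx":0,"ty":0,"tz":0,"wx":0,"wy":0,"wz":0},{"claw":0.81,"tx":0,"ty":0,"tz":0,"wx":0,"wy":0,"wz":0},{"claw":0.81,"tx":0,"ty":0,"tz":0,"wx":0,"wy":0,"wz":0},{"claw":0.81,"tx":0,"ty":0,"tz":0,"wx":0,"wy":0,"wz":0},{"claw":0.81,"tx":0,"ty":0,"tz":0,"wx":0,"wy":0,"wz":1},{"claw":0.81,"tx":0,"ty":0,"tz":0,"wx":0,"wy":0,"wz":1},{"claw":0.81,"tx":0,"ty":0,"tz":0,"wx":0,"wy":0,"wz":1},{"claw":0.81,"tx":0,"ty":0,"tz":0,"wx":0,"wy":0,"wz":1},{"claw":0.81,"tx":0,"ty":0,"tz":0,"wx":0,"wy":0,"wz":1},{"claw":0.81,"tx":0,"ty":0,"tz":0,"wx":0,"wy":0,"wz":1}]' 20 | tail -3
python3 -m pendant '[{"claw":0.81,"tx":0,"ty":0,"tz":0,"wx":0,"wy":0,"wz":1},{"claw":0.81,"tx":0,"ty":0,"tz":0,"wx":0,"wy":0,"wz":1},{"claw":0.81,"tx":0,"ty":0,"tz":0,"wx":0,"wy":0,"wz":1},{"claw":0.81,"tx":0,"ty":0,"tz":0,"wx":0,"wy":0,"wz":1},{"claw":0.81,"tx":0,"ty":0,"tz":0,"wx":0,"wy":0,"wz":1},{"claw":0.81,"tx":0,"ty":0,"tz":0,"wx":0,"wy":0,"wz":1},{"claw":0.81,"tx":0,"ty":0,"tz":0,"wx":0,"wy":0,"wz":1},{"claw":0.81,"tx":0,"ty":0,"tz":0,"wx":0,"wy":0,"wz":1},{"claw":0.81,"tx":0,"ty":0,"tz":0,"wx":0,"wy":0,"wz":1},{"claw":0.81,"tx":0,"ty":0,"tz":0,"wx":0,"wy":0,"wz":1},{"claw":0.81,"tx":0,"ty":0,"tz":0,"wx":0,"wy":0,"wz":1},{"claw":0.81,"tx":0,"ty":0,"tz":0,"wx":0,"wy":0,"wz":1}]' 20 | tail -3
python3 -m pendant '[{"claw":0.81,"tx":0,"ty":0,"tz":0,"wx":0,"wy":0,"wz":1},{"claw":0.81,"tx":0,"ty":0,"tz":0,"wx":0,"wy":0,"wz":1},{"claw":0.81,"tx":0,"ty":0,"tz":0,"wx":0,"wy":0,"wz":1},{"claw":0.81,"tx":0,"ty":0,"tz":0,"wx":0,"wy":0,"wz":1},{"claw":0.81,"tx":0,"ty":0,"tz":0,"wx":0,"wy":0,"wz":1},{"claw":0.81,"tx":0,"ty":0,"tz":0,"wx":0,"wy":0,"wz":1},{"claw":0.81,"tx":0,"ty":0,"tz":0,"wx":0,"wy":0,"wz":1},{"claw":0.81,"tx":0,"ty":0,"tz":0,"wx":0,"wy":0,"wz":1},{"claw":0.81,"tx":0,"ty":0,"tz":0,"wx":0,"wy":0,"wz":1},{"claw":0.81,"tx":0,"ty":0,"tz":0,"wx":0,"wy":0,"wz":1},{"claw":0.81,"tx":0,"ty":0,"tz":0,"wx":0,"wy":0,"wz":1},{"claw":0.81,"tx":0,"ty":0,"tz":0,"wx":0,"wy":0,"wz":1}]' 20 | tail -3
python3 -c "
from g import *
hub();rep()"
```

```text
force: [-1.0, 1.5, -0.3]
opening: 0.0166
gripper_force: 0.6
force: [-0.2, 1.3, -1.1]
opening: 0.0162
gripper_force: 0.5
force: [1.0, 0.5, -0.3]
opening: 0.0161
gripper_force: 0.5
t41.65 HUB low row 242.12 u,v0 190 233 n 193 maxrow 242.0 ang -4.232 F [0.8 0.7 0.2] T [ 0.19 -0.08 -0.02] g0.3 op0.0164 z0.1191
t41.6 up [  0.7 217.3] z0.1191 toolY-uprightY ang 2.051 toolz [ 0.  0. -1.] F [0.8 0.7 0.2] open0.0164 g0 q6 -0.21
```

```bash
python3 -m pendant '[{"claw":0.81,"tx":0,"ty":0,"tz":0,"wx":0,"wy":0,"wz":1},{"claw":0.81,"tx":0,"ty":0,"tz":0,"wx":0,"wy":0,"wz":1},{"claw":0.81,"tx":0,"ty":0,"tz":0,"wx":0,"wy":0,"wz":1},{"claw":0.81,"tx":0,"ty":0,"tz":0,"wx":0,"wy":0,"wz":1},{"claw":0.81,"tx":0,"ty":0,"tz":0,"wx":0,"wy":0,"wz":1},{"claw":0.81,"tx":0,"ty":0,"tz":0,"wx":0,"wy":0,"wz":1},{"claw":0.81,"tx":0,"ty":0,"tz":0,"wx":0,"wy":0,"wz":1},{"claw":0.81,"tx":0,"ty":0,"tz":0,"wx":0,"wy":0,"wz":1},{"claw":0.81,"tx":0,"ty":0,"tz":0,"wx":0,"wy":0,"wz":1},{"claw":0.81,"tx":0,"ty":0,"tz":0,"wx":0,"wy":0,"wz":1},{"claw":0.81,"tx":0,"ty":0,"tz":0,"wx":0,"wy":0,"wz":1},{"claw":0.81,"tx":0,"ty":0,"tz":0,"wx":0,"wy":0,"wz":0}]' 20 | tail -3
python3 -c "
from g import *
hub()"
python3 -m pendant '[{"claw":0.81,"tx":0,"ty":0,"tz":0,"wx":0,"wy":0,"wz":-0.8},{"claw":0.81,"tx":0,"ty":0,"tz":0,"wx":0,"wy":0,"wz":-0.8},{"claw":0.81,"tx":0,"ty":0,"tz":0,"wx":0,"wy":0,"wz":-0.8},{"claw":0.81,"tx":0,"ty":0,"tz":0,"wx":0,"wy":0,"wz":0},{"claw":1,"tx":0,"ty":0,"tz":0,"wx":0,"wy":0,"wz":0},{"claw":1,"tx":0,"ty":0,"tz":0,"wx":0,"wy":0,"wz":0},{"claw":1,"tx":0,"ty":0,"tz":0,"wx":0,"wy":0,"wz":0},{"claw":1,"tx":0,"ty":0,"tz":0,"wx":0,"wy":0,"wz":0},{"claw":1,"tx":0,"ty":0,"tz":0,"wx":0,"wy":0,"wz":0}]' 20 | tail -3
python3 -c "
from g import *
hub(5);rep();ptr()
c=cam('top')
for n in('top','side'):
    q=cam(n);p=blob(mask(q,5,16,120,100,(140,120,330,280)));print(n,len(p),p.min(0) if len(p) else 0,p.max(0) if len(p) else 0)
"
```

```text
force: [0.7, -0.1, 0.4]
opening: 0.0163
gripper_force: 0.2
t43.00 HUB low row 242.25 u,v0 190 233 n 213 maxrow 243.0 ang 1.171 F [-0.1 -0.6 -0.6] T [ 0.04 -0.08 -0.02] g0.2 op0.0161 z0.1191
force: [2.8, -2.4, -1.3]
opening: 0.0119
gripper_force: 23.7
t44.15 HUB low row 242.19 u,v0 190 233 n 233 maxrow 243.0 ang 1.361 F [ 4.1 -2.3 -0.8] T [-0.54 -1.08 -0.  ] g23.6 op0.0117 z0.1192
t44.1 up [  0.9 217.1] z0.1192 toolY-uprightY ang 1.361 toolz [ 0.001  0.    -1.   ] F [ 4.1 -2.3 -0.8] open0.0117 g24 q6 -0.90
red y [np.float64(137.5), np.float64(137.6), np.float64(137.7), np.float64(137.5)]
ptr z 0.042 137.2 depth 41.0
ptr z 0.045 137.8 depth 32.0
ptr z 0.048 137.0 depth 31.0
ptr z 0.051 136.4 depth 40.0
top 204 [239. 176.] [251. 215.]
side 189 [234. 194.] [267. 212.]
```

```bash
python3 -c "
from rig import manip
print(manip.job_done())"
```

```text
the job is handed in; nothing more can be done
None
```

I handed the job in at about 44 s on the clock: the foot is locked with its pointer within about 1 mm of the red mark, the bolt was turned back to its drop and then forward one turn by angle (the camera reads about 5.5 mm of sinking against the 5 mm expected), the wing is still held between the fingers, and the bottles, wrench and tray were not approached.

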